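# Rack the game-call strikers and lock them with the keeper bar

## Task

Pull every striker out of the upright holder and lay it in the sloping rack, each in a lane of its own, handle uphill and its foot down by the ledge; then hang the keeper bar over the strikers by lowering both of its holes onto the rack's two posts together, fully down on the shoulders. Do not knock over the glue bottle.

Things in the scene. Friction and masses are not known exactly. Their poses are not given: they have to be found in the camera images.
- rack: Sloping wooden drying rack, fixed; base board 200 x 290 x 16 mm. Origin under the centre of the base, z up, x = level direction in which the slope RISES (roughly towards the robot), y across the lanes. Two keeper posts stand beside the lanes; strikers lying in the lanes pass below the posts' shoulders.
- post_a (a point): One keeper post of the rack, at x +5, y +124 mm in its frame. The point is on the post's axis at its shoulder, 108 mm above the table: below it dark wood 24 mm in diameter, above it a steel pin 10 mm in diameter and 44 mm tall, the last 10 mm tapered.
- post_b (a point): The other keeper post, just the same, at x +5, y -124 mm in the rack's frame.
- bed: The rack's sloping bed (fixed), 145 mm up the slope by 206 mm wide, rising at 25 degrees. Origin on its upper surface, middle of the low end, against the foot ledge (16 mm high); 85 mm downhill (-x) of the rack's origin, 35 mm high. x up the slope, y across, z square to the bed. Four lanes 26 mm wide at y = -69, -23, 23, 69 mm between ribs 12 mm high; open at the top end.
- holder: Upright dark wooden holder, a fixed block 120 x 120 x 85 mm, origin at the centre of its underside, z up. Four square wells 16 mm wide and 75 mm deep open upwards at x, y = +-32 mm; each may hold one striker standing foot down, leaning up to 5 degrees.
- keeper_grip (a point): Keeper bar: loose plywood bar 284 x 36 x 9 mm, 160 g, with a 15 mm hole near each end (124 mm either side of the centre along y) and an orange grip block on top (20 along x, 60 along y, 36 mm high). The point is the block's centre, 27 mm above the bar's underside. x across, y along the bar, z up. Starts flat on the table; may go on either way round.
- striker0_mid (a point): Striker with a red handle (may be absent): 200 mm long round rod, 35 g; lower 110 mm pale wood shaft 10 mm in diameter, upper 90 mm red handle 16 mm in diameter. The point is half-way along its axis; z points along the rod to the handle's end. In a lane the handle overhangs the bed's top end by 55 mm. Starts upright in a well of the holder, top 210 mm above the table.
- striker1_mid (a point): Striker with a yellow handle (may be absent): 200 mm long round rod, 35 g; lower 110 mm pale wood shaft 10 mm in diameter, upper 90 mm yellow handle 16 mm in diameter. The point is half-way along its axis; z points along the rod to the handle's end. In a lane the handle overhangs the bed's top end by 55 mm. Starts upright in a well of the holder, top 210 mm above the table.
- striker2_mid (a point): Striker with a green handle (may be absent): 200 mm long round rod, 35 g; lower 110 mm pale wood shaft 10 mm in diameter, upper 90 mm green handle 16 mm in diameter. The point is half-way along its axis; z points along the rod to the handle's end. In a lane the handle overhangs the bed's top end by 55 mm. Starts upright in a well of the holder, top 210 mm above the table.
- striker3_mid (a point): Striker with a blue handle (may be absent): 200 mm long round rod, 35 g; lower 110 mm pale wood shaft 10 mm in diameter, upper 90 mm blue handle 16 mm in diameter. The point is half-way along its axis; z points along the rod to the handle's end. In a lane the handle overhangs the bed's top end by 55 mm. Starts upright in a well of the holder, top 210 mm above the table.
- glue: White glue bottle, 44 mm in diameter, 120 mm tall, standing before the holder on the robot's side; a bystander. Origin at the centre of its underside, z up.
Things that resemble listed ones, but are neither listed nor needed, are in the scene too. There is more than one size of the part that bears striker3_mid; the job needs the largest.

How it is judged:
On the way, in this order (a step that is already met when the one before it is completed fails the run):
1. every striker lies in a lane of the rack, handle uphill (x of striker0_mid in the frame of bed between 0.09 and 0.13 m and y of striker0_mid in the frame of bed between -0.084 and 0.084 m and z of striker0_mid in the frame of bed between 0 and 0.0125 m and angle between striker0_mid's own z axis and vertical between 0.95 and 1.3 rad and angle between the z axis of each of striker0_mid, striker1_mid, striker2_mid, striker3_mid and the x axis of bed, either way round below 0.15 rad and x of striker1_mid in the frame of bed between 0.09 and 0.13 m and y of striker1_mid in the frame of bed between -0.084 and 0.084 m and z of striker1_mid in the frame of bed between 0 and 0.0125 m and angle between striker1_mid's own z axis and vertical between 0.95 and 1.3 rad and x of striker2_mid in the frame of bed between 0.09 and 0.13 m and y of striker2_mid in the frame of bed between -0.084 and 0.084 m and z of striker2_mid in the frame of bed between 0 and 0.0125 m and angle between striker2_mid's own z axis and vertical between 0.95 and 1.3 rad and x of striker3_mid in the frame of bed between 0.09 and 0.13 m and y of striker3_mid in the frame of bed between -0.084 and 0.084 m and z of striker3_mid in the frame of bed between 0 and 0.0125 m and angle between striker3_mid's own z axis and vertical between 0.95 and 1.3 rad), for 0.2 s.
2. the keeper bar sits on both posts (x of keeper_grip in the frame of rack between -0.001 and 0.011 m and y of keeper_grip in the frame of rack between -0.006 and 0.006 m and z of keeper_grip in the frame of rack between 0.13 and 0.139 m and angle between the y axis of keeper_grip and the y axis of rack, either way round below 0.06 rad and angle between keeper_grip's own z axis and vertical below 0.06 rad), for 0.2 s.
At the end, for the whole second after the job is handed in: Every striker present lies down in a lane (handle uphill, along the lane within 0.15 rad, its foot within about 30 mm of the ledge), and the keeper bar sits level on both shoulders with both posts through its holes (height within 5 mm); all at rest (all of step 1 and all of step 2 and linear speed of each of striker0, striker1, striker2, striker3, keeper below 0.02 m/s); the robot touches nothing.
It fails at once if the glue bottle is knocked over (angle between glue's own z axis and vertical above 0.6 rad).
Of striker0, striker1, striker2, striker3 only 3 to 4 are there at a start; the rules pass over those that are not, and their reading is None.
At some moment in a run one of keeper may be knocked a few centimetres aside while the robot is not near it.
Once in a run the grip may slacken for a moment while it holds something.
It also fails if it takes over 210 s, if anything falls off the work surface, if the arm or the gripper's body presses on something with over 40 N, if the wrist force passes 120 N, or if a joint passes its speed limit or range.

## Robot

A 6-joint arm with a two-finger parallel gripper is mounted at the origin on the work surface. World frame = base frame: x ahead of the robot, y to its left, z up, the work surface at z = 0. Lengths are in m, angles in rad, forces in N, time in s.
With the tool pointing down it reaches from about 0.35 to 0.775 m from the base axis. Payload 5.5 kg.
Tool frame: the origin (TCP) lies midway between the tips of the shut fingers; the grasp point (between the pads) lies 19 mm behind it; z points along the fingers, y is the line along which they close (so a half turn about z gives the same grasp; the last joint's range is limited). The gripper opens to 85 mm and grips with 20 to 120 N. Pads are 22 mm wide; open, the fingers measure 114 mm over their backs; the gripper's body (76 mm by 85 mm) begins 54 mm behind the grasp point. The pads swing forward as they close: fully open they stand 13 mm farther back than shut.
Start: joints at [-1.303, 0.313, 0.046, 1.304, 0, 1.431], TCP at [0.228, -0.528, 0.231] pointing down, gripper open.
Joint ranges: [-2.76, 2.76], [-0.86, 1.69], [-1.03, 1.26], [-2.2, 2.34], [-1.47, 1.5], [-3.14, 3.14]. Speed limits (rad/s): [2.57, 2.57, 3.14, 3.14, 3.14, 3.14].

## Interface

Orientations are given as a unit quaternion [w, x, y, z].
In Python, from workcell import env gives the robot as it stands. The module is installed in compiled form; this text tells all that it offers.
- The arm moves only by the tool servo_tool, never from a script. Its argument "increments" is a list of rows, each an object of numbers: "grip": the closure, from 0 (fully open) to 1 (shut); "x", "y", "z": the shift along the tool's x, y, z in mm; "roll": the turn about the tool's z in degrees. In form: [{"grip": .., "x": .., "y": .., "z": .., "roll": ..}, ...]. A call has 1 to 5 rows; each row shifts and turns the commanded pose from where the row before left it, along the tool's axes as they then stand; what a row does not reach is not made up. A row lasts 1/12 s, in which the tool goes at most 41.7 mm and 7.16 degrees, less where a joint would pass 70% of its speed; a pose out of reach is approached as far as the arm can. A call is refused whole if a number of a shift passes 41.7 or a number of a turn 7.16, either way. A call with a gripper value outside its range is refused whole. The fingers move at their own pace and stop on an object; "grip_force" is the grip in N (left out, the last holds). Time passes only in rows, so rows that do not move let the fingers close. It gives the time, the measured TCP pose, the force, the opening and the grip force at its end, in the units of the state.
- env.get_state(): the state, without advancing time (a new reading comes with each control period).
- env.read_camera(name): name is "side" or "top"; returns the picture (420x560x3 uint8, red, green, blue); there is no depth.
- env.get_calibration(name): a dict with "vertical_fov" (degrees; the focal length in pixels is half the picture's height over the tangent of half this angle, whatever the lens; pixels are square), "cx", "cy" (the principal point, pixels), "rvec" (rotation vector, rad) and "tvec" (3), from world to camera coordinates, as OpenCV has them. Camera axes: x right, y down, z forward; pixel columns grow to the right and rows downward; lengths in m; the calibration is good to about 2 mm. A picture is of the moment at which its call begins. get_calibration takes no time and is no camera call.
- env.hand_in(): hands the job in; it is judged then, once.
The state is a dict: "clock": time; "joint_pos": joint angles; "qvel": joint speeds; "tau": joint torques, N m; "tcp_pos": TCP position; "orientation": TCP orientation; "wrist_force": force on the tool from outside, world axes, zero at the start; "ft_torque": the same for the moment, N m; "finger_gap": finger opening in m; "grip_force": force on a finger pad.
Only numpy, scipy, OpenCV 4.12 (cv2) and the standard library are available. Lean on these libraries where they do the work, as an engineer would, in place of code of your own. Each camera call takes 0.05 s, during which the arm holds its last target. There are 200 camera calls.

## Working session

There is one attempt and no reset: what is moved stays moved. The work goes in short steps, Python scripts to look and compute and a tool call to move; the robot and the scene stay as the last step left them, time stands still between calls to the robot, and variables do not carry over. Pictures are saved under pics/ and viewed, at most 14 in all, crops included, and the job is handed in when it is done.

Besides the shell and the picture viewer there is one more tool, called after ">>>" by a JSON object that holds its "fn" and its "kwargs", one argument or row to a line. servo_tool: Moves the arm, as the interface text tells. Its arguments: {"type":"object","properties":{"increments":{"type":"array"},"grip_force":{"type":"number"}},"required":["increments"]}

```bash
mkdir -p pics; ls; python3 - <<'E'
from workcell import env
import cv2
for n in("top","side"):
    im=env.read_camera(n); cv2.imwrite(f"pics/{n}0.png",im[:,:,::-1]); print(n,env.get_calibration(n))
print(env.get_state())
E
```

```text
pics
top {'vertical_fov': 42.1804882345987, 'cx': 278.3980684981511, 'cy': 215.3426468812221, 'rvec': array([ 2.20662408, -2.19037517,  0.09910605]), 'tvec': array([-0.02985536,  0.57372026,  1.2978461 ])}
side {'vertical_fov': 55.247664231965885, 'cx': 279.69503788636985, 'cy': 206.1049324542382, 'rvec': array([ 2.28366768, -0.44801687,  0.17922694]), 'tvec': array([-0.52005001,  0.18716201,  0.7882153 ])}
{'clock': 0.1, 'joint_pos': array([-1.30260640e+00,  3.13930747e-01,  4.51443038e-02,  1.30354626e+00,
        1.56053465e-05,  1.43119183e+00]), 'qvel': array([-0.00110245, -0.00165634,  0.00136736,  0.00249847,  0.00115774,
       -0.00062993]), 'tau': array([ 1.59152281e-03, -4.81723166e+01,  2.99244422e+01,  1.26967960e-02,
       -1.88832259e-04,  8.94161843e-06]), 'tcp_pos': array([ 0.22792131, -0.52745675,  0.23051605]), 'orientation': array([-7.67104681e-04,  9.79284593e-01,  2.02487274e-01, -4.15684860e-05]), 'wrist_force': array([-1.06711138, -0.00108803,  0.57520072]), 'ft_torque': array([-0.01384176,  0.01402565,  0.01522193]), 'grip_force': 0.0, 'finger_gap': 0.0854439181659387}
```

View pics/top0.png

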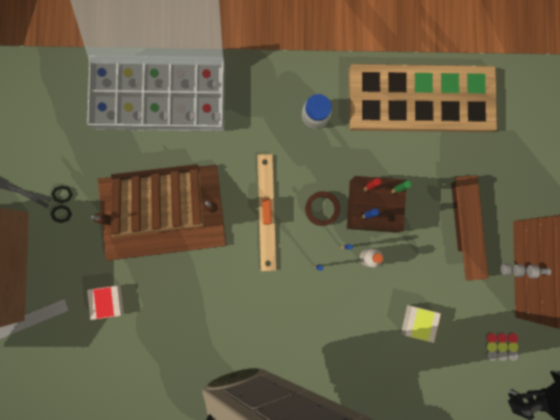

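View pics/side0.png

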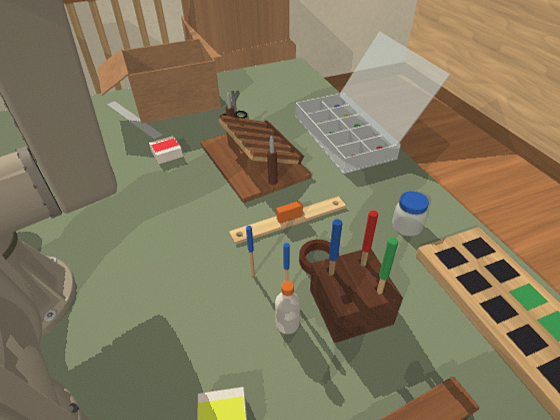

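Top view: three tall strikers stand in the dark holder, red (372,184), green (402,187) and blue (371,213). The rack is at (163,212), the keeper at (266,212) and the glue at (372,258). Candidates for the blue striker, in side-view pixels:
- Holder blue: (336,240). It is the tall one standing in the holder, so this is the one I choose.
- Loose small blue rods: (250,240) and (286,258). Rejected.

There's no yellow striker: the yellow box is not one. I'll check the choice in close crops.

```bash
cat > h.py <<'E'
import numpy as np, cv2
from workcell import env
class Cam:
    def __init__(s,n):
        c=env.get_calibration(n); s.n=n; f=210/np.tan(np.radians(c["vertical_fov"])/2)
        s.K=np.array([[f,0,c["cx"]],[0,f,c["cy"]],[0,0,1]]); s.rv=c["rvec"]; s.t=c["tvec"]
        s.R=cv2.Rodrigues(s.rv)[0]; s.P=s.K@np.c_[s.R,s.t]; s.c=-s.R.T@s.t
    def ray(s,p): return s.R.T@np.linalg.inv(s.K)@np.array([p[0],p[1],1.])
    def plane(s,p,z):
        d=s.ray(p); return s.c+d*(z-s.c[2])/d[2]
    def proj(s,X): return cv2.projectPoints(np.float64(X).reshape(-1,3),s.rv,s.t,s.K,None)[0].reshape(-1,2)
T,S=Cam("top"),Cam("side")
def tri(a,b):
    X=cv2.triangulatePoints(T.P,S.P,np.float64(a).reshape(2,1),np.float64(b).reshape(2,1))[:,0]; X=X[:3]/X[3]
    return X,T.proj(X)[0]-a,S.proj(X)[0]-b
HUE={"red":[(0,5),(175,180)],"green":[(50,85)],"blue":[(105,125)],"orange":[(5,14)]}
def mask(im,col,smin=150,vmin=50):
    h=cv2.cvtColor(im,cv2.COLOR_RGB2HSV); m=np.zeros(h.shape[:2],np.uint8)
    for a,b in HUE[col]: m|=cv2.inRange(h,(a,smin,vmin),(b,255,255))
    return m
def blobs(im,col,roi,amin=12,**k):
    m=mask(im,col,**k); x0,y0,x1,y1=roi; z=np.zeros_like(m); z[y0:y1,x0:x1]=m[y0:y1,x0:x1]
    n,l,st,ce=cv2.connectedComponentsWithStats(z)
    return [(np.argwhere(l==i)[:,::-1].astype(float),ce[i],st[i,4]) for i in range(1,n) if st[i,4]>=amin]
def ends(px):  # ends of an elongated blob along its main axis
    c=px.mean(0); u=np.linalg.svd(px-c,full_matrices=False)[2][0]; t=(px-c)@u
    return c+u*t.min(), c+u*t.max()
E
python3 - <<'E'
from h import *
t=cv2.imread("pics/top0.png");s=cv2.imread("pics/side0.png")
rz=lambda a:cv2.resize(a,(390,290),interpolation=cv2.INTER_CUBIC)
m=np.vstack([np.hstack([rz(t[150:270,85:245]),rz(s[95:215,190:350])]),np.hstack([rz(t[165:285,300:460]),rz(s[200:350,225:425])])])
cv2.imwrite("pics/m1.png",m)
T0=t[:,:,::-1].copy();S0=s[:,:,::-1].copy()
for c in("red","green","blue","orange"):
    for n,im,roi in(("T",T0,(240,140,420,290)),("S",S0,(220,190,420,330))):
        for px,ce,a in blobs(im,c,roi): print(c,n,ce.round(1),a,[e.round(1) for e in ends(px)])
E
```

```text
red T [373.6 183.4] 123 [array([380.7, 179.5]), array([366.6, 187.2])]
red S [369.5 230.6] 371 [array([373.6, 210.5]), array([365.4, 251.3])]
green S [392.4 243.9] 61 [array([393.5, 238.1]), array([390.6, 253.3])]
green S [385.  259.8] 24 [array([386.3, 253.8]), array([383.2, 267.6])]
green S [391.5 260.5] 13 [array([390., 265.]), array([392.9, 256. ])]
green S [385.8 275.1] 28 [array([390. , 270.9]), array([382.5, 278.5])]
blue T [371.8 212.9] 68 [array([377.7, 211. ]), array([365.6, 214.8])]
blue T [348.5 246.4] 13 [array([351. , 246.3]), array([346. , 246.4])]
blue S [410.4 202.1] 384 [array([406., 192.]), array([415.8, 214.4])]
blue S [335.1 239.5] 335 [array([337.4, 219.8]), array([332.7, 260.1])]
blue S [249.6 238.4] 119 [array([248.7, 226. ]), array([250.5, 251. ])]
blue S [286.  255.9] 126 [array([286., 243.]), array([286., 268.])]
orange T [387.5 196.2] 341 [array([365.8, 182.3]), array([402.3, 205.6])]
orange T [266.3 210.7] 208 [array([265.8, 198.9]), array([266.8, 223.1])]
orange T [399.6 219.6] 13 [array([399.2, 216. ]), array([399.9, 222.1])]
orange T [377.6 257.7] 66 [array([373.2, 256.4]), array([382. , 259.1])]
orange S [289.  211.7] 409 [array([302.6, 206.6]), array([276.1, 216.5])]
orange S [311.7 251.3] 249 [array([324.6, 238.5]), array([298.9, 263.8])]
orange S [287.3 287.8] 157 [array([286.7, 280.9]), array([287.9, 295.1])]
orange S [392.9 284.8] 12 [array([390.1, 280.9]), array([395.9, 289.1])]
```

View pics/m1.png

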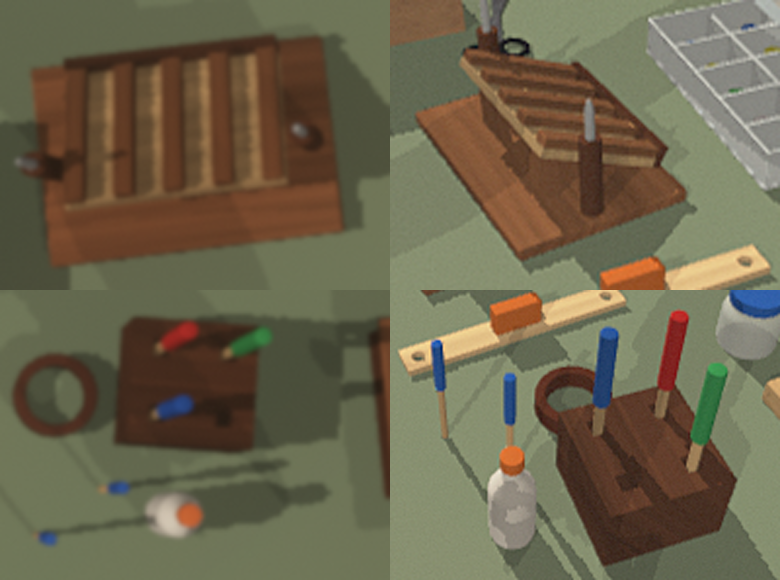

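The crops show blue, red and green long strikers in the holder's wells, with the fourth well (right front) empty. The small blue rods stand free next to the glue and are decoys. The rack's ledge is on the far side (image top) and uphill is towards the robot. Next I measure.

```bash
python3 - <<'E'
from h import *
t=cv2.imread("pics/top0.png");s=cv2.imread("pics/side0.png")
def z(a,x,y,w=38,h=28): return cv2.resize(a[y:y+h,x:x+w],(w*10,h*10),interpolation=cv2.INTER_CUBIC)
m=np.vstack([np.hstack([z(t,85,203),z(t,195,190)]),np.hstack([z(s,215,88),z(s,253,130)])])
cv2.imwrite("pics/m2.png",m)
k=lambda x,y:(85+x/2.4375,150+y/2.417)
print("nadir",T.proj([T.c[0],T.c[1],0]),T.c,S.c)
C=[T.plane(k(*p),.016) for p in((33,70),(325,37),(340,230),(50,265))]
for c in C: print(c.round(3))
C=np.array(C);print("centre",C.mean(0),[np.linalg.norm(C[i]-C[i-1]).round(3) for i in range(4)])
for n,a,b in(("red",[(380.7,179.5),(366.6,187.2)],[(373.6,210.5),(365.4,251.3)]),("blue",[(377.7,211),(365.6,214.8)],[(337.4,219.8),(332.7,260.1)])):
    for p,q in zip(a,b):print(n,tri(p,q))
print("keeper",tri((266.3,210.7),(289,211.7)))
print("glue",T.plane((372,257),.115))
E
```

```text
nadir [[265.5847019 251.7695032]] [0.48578934 0.00465794 1.33358082] [ 0.32204803 -0.61389373  0.66797046]
[0.659 0.41  0.016]
[0.695 0.121 0.016]
[0.501 0.104 0.016]
[0.464 0.388 0.016]
centre [0.57982428 0.25571455 0.016     ] [np.float64(0.196), np.float64(0.291), np.float64(0.195), np.float64(0.286)]
red (array([ 0.63591175, -0.23213239,  0.21796988]), array([-0.22294215,  0.41860313]), array([ 1.09507062, -0.11003264]))
red (array([ 0.63559883, -0.22460716,  0.10827182]), array([ 0.42322814, -0.82348623]), array([-2.08769782,  0.18879283]))
blue (array([ 0.57136245, -0.22638714,  0.21588339]), array([-0.01558351,  0.03432576]), array([ 0.0892222 , -0.00859417]))
blue (array([ 0.57198222, -0.22142468,  0.10946417]), array([ 0.24076739, -0.54729536]), array([-1.38366369,  0.12659701]))
keeper (array([0.58484634, 0.00362383, 0.02535608]), array([ 0.05045693, -0.14171198]), array([-0.28678673,  0.02679176]))
glue [ 0.47566854 -0.23386283  0.115     ]
```

View pics/m2.png

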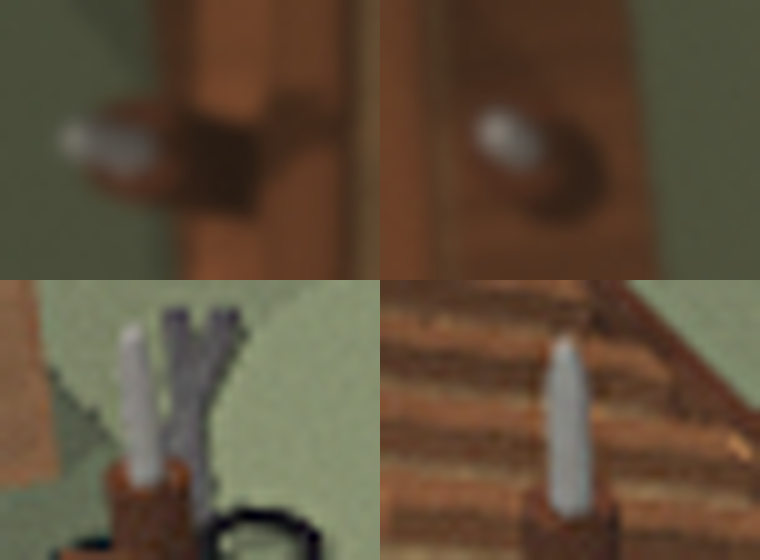

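The posts' pin tips: left at top (91.3,216.5) and side (228.2,92.5); right at top (205.7,201.7) and side (271.5,135.5).

```bash
python3 - <<'E'
from h import *
a=tri((91.3,216.5),(228.2,92.5));b=tri((205.7,201.7),(271.5,135.5));print(a,b)
for p in((228.2,92.7),):print(S.plane(p,.152))
print(S.plane((271.5,135.7),.152),"shoulders",S.plane((229.8,108.7),.108),S.plane((272.2,153.5),.108),"top",T.plane((91.6,216.4),.151),T.plane((206,202),.151))
a,b=T.plane((91.6,216.4),.151),T.plane((206,202),.151)
d=a-b; print(np.linalg.norm(d),"y axis yaw",np.degrees(np.arctan2(-d[0],d[1])))
# green: top view
im=cv2.imread("pics/top0.png")[:,:,::-1].copy(); ims=cv2.imread("pics/side0.png")[:,:,::-1].copy()
for px,c,n in blobs(im,"green",(385,170,420,200),smin=110,vmin=30): print("gT",c,n,ends(px))
px=np.vstack([b[0] for b in blobs(ims,"green",(370,225,410,285),smin=110,vmin=30)]);print("gS",len(px),px.mean(0),ends(px))
# bar ends/holes
h=cv2.cvtColor(im,cv2.COLOR_RGB2HSV);print(h[165,266],h[260,268],h[240,266])
E
```

```text
(array([0.56100602, 0.38141534, 0.15021681]), array([ 0.19794682, -0.76521913]), array([-1.14479505,  0.10032591])) (array([0.59443877, 0.13539867, 0.15114347]), array([ 0.13991821, -0.4165273 ]), array([-0.75062934,  0.06831883]))
[0.56289076 0.37620514 0.152     ]
[0.59539822 0.13295814 0.152     ] shoulders [0.56068844 0.36848386 0.108     ] [0.59266156 0.12432985 0.108     ] top [0.55951858 0.38090506 0.151     ] [0.5928912  0.13504331 0.151     ]
0.24811637444289658 y axis yaw 7.729933573301439
gT [402.55963303 185.89908257] 109 (array([410.09983471, 182.203707  ]), array([395.23867754, 189.48700782]))
gS 408 [388.09803922 258.15686275] (array([393.58126884, 237.88672994]), array([382.49664048, 278.86383731]))
[ 17 113 185] [ 18 107 153] [ 17 112 209]
```

```bash
cat >> h.py <<'E'
from scipy.spatial.transform import Rotation as Rn
def delta(target):  # tool-frame mm from the present TCP to a world target
    s=env.get_state(); R=Rn.from_quat(np.roll(s["orientation"],-1)); d=R.inv().apply(np.array(target)-s["tcp_pos"])*1000
    tx=R.apply([1,0,0]); print("clk %.2f"%s["clock"],"tcp",s["tcp_pos"].round(4),"tool mm",d.round(1),"yaw %.1f"%np.degrees(np.arctan2(tx[1],tx[0])),"gap %.4f"%s["finger_gap"],"F",s["wrist_force"].round(1)); return d
def inframe(target,yaw=7.73):
    a=np.radians(yaw); d=np.array(target)-env.get_state()["tcp_pos"]; c,s=np.cos(a),np.sin(a)
    print("mm in tool axes at yaw",yaw,(1000*np.array([c*d[0]+s*d[1],s*d[0]-c*d[1],-d[2]])).round(1))
E
python3 - <<'E'
from h import *
for n,a,b in(("red",(373.6,183.4),(369.5,230.6)),("blue",(371.8,212.9),(335.1,239.5)),("green",(402.6,185.9),(388.1,258.2))): print(n,tri(a,b)[0], T.plane(a,.168))
inframe((0.636,-0.231,.24)); delta((.636,-.231,.24))
E
```

```text
red [ 0.63560732 -0.22827829  0.16674736] [ 0.63490846 -0.22774584  0.168     ]
blue [ 0.57156674 -0.22402521  0.16678596] [ 0.5708893  -0.22352194  0.168     ]
green [ 0.63109267 -0.29174005  0.16600079] [ 0.63006418 -0.29079163  0.168     ]
mm in tool axes at yaw 7.73 [ 444.2 -238.9   -9.5]
clk 0.10 tcp [ 0.2279 -0.5275  0.2305] tool mm [ 492.2 -110.3   -9.2] yaw 23.4 gap 0.0854 F [-1.1 -0.   0.6]
```

>>> {"fn": "servo_tool", "kwargs": {
  "increments": [
    {"roll":5.2,"grip":0.4,"z":-4},
    {"roll":5.2,"grip":0.4,"z":-4},
    {"roll":5.27,"grip":0.4,"z":-4},
    {"x":35,"y":-19,"grip":0.4},
    {"x":35,"y":-19,"grip":0.4}
  ],
  "grip_force": 30
}}

```text
invalid input at $.increments[0]: expected keys grip, x, y, z, roll
```

>>> {"fn": "servo_tool", "kwargs": {
  "increments": [
    {"x":35,"y":-19,"grip":0.4},
    {"x":35,"y":-19,"grip":0.4},
    {"x":35,"y":-19,"grip":0.4},
    {"x":35,"y":-19,"grip":0.4},
    {"x":35,"y":-19,"grip":0.4}
  ]
}}

```text
invalid input at $.increments[0]: expected keys grip, x, y, z, roll
```

```bash
python3 -c "
from h import *
delta((.6356,-.2295,.24))"
```

```text
clk 0.10 tcp [ 0.2279 -0.5275  0.2305] tool mm [ 492.4 -111.9   -9.2] yaw 23.4 gap 0.0854 F [-1.1 -0.   0.6]
```

All keys are required.

>>> {"fn": "servo_tool", "kwargs": {
  "increments": [
    {"grip":0.4,"x":0,"y":0,"z":-5,"roll":5.2},
    {"grip":0.4,"x":0,"y":0,"z":-5,"roll":5.2},
    {"grip":0.4,"x":0,"y":0,"z":-5,"roll":5.3},
    {"grip":0.4,"x":34,"y":-19,"z":0,"roll":0},
    {"grip":0.4,"x":34,"y":-19,"z":0,"roll":0}
  ],
  "grip_force": 30
}}

```text
clock: 0.52
tcp_pos: [0.2896, -0.4818, 0.2459]
orientation: [-0.0, 0.998, 0.064, -0.0]
wrist_force: [0.2, -0.1, 0.5]
finger_gap: 0.0512
grip_force: 0.0
```

>>> {"fn": "servo_tool", "kwargs": {
  "increments": [
    {"grip":0.4,"x":34,"y":-19,"z":0,"roll":0},
    {"grip":0.4,"x":34,"y":-19,"z":0,"roll":0},
    {"grip":0.4,"x":34,"y":-19,"z":0,"roll":0},
    {"grip":0.4,"x":34,"y":-19,"z":0,"roll":0},
    {"grip":0.4,"x":34,"y":-19,"z":0,"roll":0}
  ]
}}

```text
clock: 0.93
tcp_pos: [0.4472, -0.3628, 0.2459]
orientation: [-0.0, 0.998, 0.067, -0.0]
wrist_force: [0.7, -0.6, 0.7]
finger_gap: 0.0512
grip_force: 0.0
```

```bash
python3 -c "
from h import *
delta((.6356,-.2295,.24))"
```

```text
clk 0.93 tcp [ 0.4472 -0.3628  0.2459] tool mm [ 204.4 -107.     5.9] yaw 7.7 gap 0.0512 F [ 0.7 -0.6  0.7]
```

>>> {"fn": "servo_tool", "kwargs": {
  "increments": [
    {"grip":0.4,"x":34,"y":-18,"z":0,"roll":0},
    {"grip":0.4,"x":34,"y":-18,"z":0,"roll":0},
    {"grip":0.4,"x":34,"y":-18,"z":0,"roll":0},
    {"grip":0.4,"x":34,"y":-18,"z":0,"roll":0},
    {"grip":0.4,"x":34,"y":-18,"z":0,"roll":0}
  ]
}}

```text
clock: 1.35
tcp_pos: [0.6038, -0.2509, 0.2458]
orientation: [-0.0, 0.998, 0.067, -0.0]
wrist_force: [0.1, -0.8, -0.5]
finger_gap: 0.0508
grip_force: 0.0
```

>>> {"fn": "servo_tool", "kwargs": {
  "increments": [
    {"grip":0.4,"x":34,"y":-17,"z":0,"roll":0},
    {"grip":0.4,"x":0,"y":0,"z":0,"roll":0}
  ]
}}

```text
clock: 1.52
tcp_pos: [0.6384, -0.2262, 0.2442]
orientation: [-0.001, 0.998, 0.07, 0.0]
wrist_force: [-1.0, 0.5, 0.4]
finger_gap: 0.0515
grip_force: 0.0
```

```bash
python3 -c "
from h import *
delta((.6356,-.2295,.166))
t=env.read_camera('top');s=env.read_camera('side')
z=lambda a:cv2.resize(a,(390,290),interpolation=cv2.INTER_CUBIC)
cv2.imwrite('pics/m3.png',np.hstack([z(t[140:260,310:470]),z(s[130:280,300:500])])[:,:,::-1])"
```

```text
clk 1.52 tcp [ 0.6384 -0.2262  0.2442] tool mm [-3.3  3.  78.2] yaw 8.0 gap 0.0515 F [-1.   0.5  0.4]
```

View pics/m3.png

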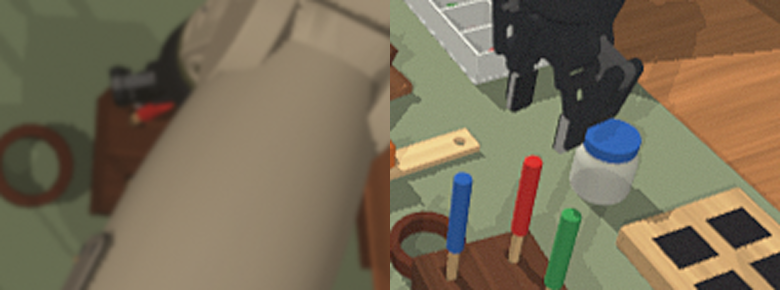

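The side crop shows the open fingers just above the red handle (its top at side px (378,213)), with the blue and green handles clear of them. Going down and gripping.

>>> {"fn": "servo_tool", "kwargs": {
  "increments": [
    {"grip":0.4,"x":-3,"y":3,"z":20,"roll":0.2},
    {"grip":0.4,"x":0,"y":0,"z":30,"roll":0},
    {"grip":0.4,"x":0,"y":0,"z":28,"roll":0},
    {"grip":0.9,"x":0,"y":0,"z":0,"roll":0},
    {"grip":0.9,"x":0,"y":0,"z":0,"roll":0}
  ],
  "grip_force": 30
}}

```text
clock: 2.03
tcp_pos: [0.6296, -0.2354, 0.1677]
orientation: [-0.0, 0.998, 0.064, -0.001]
wrist_force: [0.1, -0.7, -0.6]
finger_gap: 0.0278
grip_force: 0.0
```

>>> {"fn": "servo_tool", "kwargs": {
  "increments": [
    {"grip":0.95,"x":0,"y":0,"z":0,"roll":0},
    {"grip":0.95,"x":0,"y":0,"z":0,"roll":0},
    {"grip":0.95,"x":0,"y":0,"z":-10,"roll":0},
    {"grip":0.95,"x":0,"y":0,"z":-25,"roll":0}
  ]
}}

```text
clock: 2.37
tcp_pos: [0.6295, -0.2339, 0.2006]
orientation: [-0.001, 0.998, 0.065, -0.003]
wrist_force: [-0.2, 0.4, -1.5]
finger_gap: 0.0151
grip_force: 29.0
```

>>> {"fn": "servo_tool", "kwargs": {
  "increments": [
    {"grip":0.95,"x":0,"y":0,"z":-28,"roll":0},
    {"grip":0.95,"x":0,"y":0,"z":-28,"roll":0},
    {"grip":0.95,"x":0,"y":0,"z":-28,"roll":0},
    {"grip":0.95,"x":0,"y":0,"z":0,"roll":0}
  ]
}}

```text
clock: 2.7
tcp_pos: [0.6333, -0.2359, 0.2956]
orientation: [0.003, 0.998, 0.065, 0.005]
wrist_force: [-0.4, 0.1, 1.1]
finger_gap: 0.0154
grip_force: 29.0
```

```bash
python3 -c "
from h import *
delta((.6695,.2472,.285))
t=env.read_camera('top');s=env.read_camera('side')
z=lambda a:cv2.resize(a,(390,290),interpolation=cv2.INTER_CUBIC)
cv2.imwrite('pics/m4.png',np.hstack([z(t[140:260,310:470]),z(s[130:280,300:500])])[:,:,::-1])"
```

```text
clk 2.70 tcp [ 0.6333 -0.2359  0.2956] tool mm [  98.5 -474.4    8. ] yaw 7.5 gap 0.0154 F [-0.4  0.1  1.1]
```

View pics/m4.png

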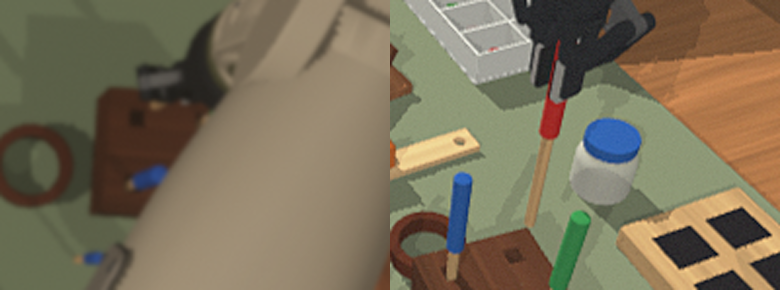

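The red striker is lifted clear of the holder, its foot at side px ~(372,249) and the paint edge at (383,201). Now its lean.

```bash
python3 -c "
from h import *
print(S.plane((372.5,249),.139),S.plane((383.3,200.9),.249)); inframe((.6577,.2456,.285),7.5)"
```

```text
[ 0.63591387 -0.24713809  0.139     ] [ 0.6378553  -0.24520437  0.249     ]
mm in tool axes at yaw 7.5 [  87.9 -473.6    5.1]
```

>>> {"fn": "servo_tool", "kwargs": {
  "increments": [
    {"grip":0.95,"x":6,"y":-30,"z":0,"roll":0},
    {"grip":0.95,"x":7,"y":-37,"z":0,"roll":0},
    {"grip":0.95,"x":7,"y":-37,"z":0,"roll":0},
    {"grip":0.95,"x":7,"y":-37,"z":0,"roll":0},
    {"grip":0.95,"x":7,"y":-37,"z":0,"roll":0}
  ]
}}

```text
clock: 3.22
tcp_pos: [0.6414, -0.0523, 0.2861]
orientation: [0.0, 0.998, 0.065, -0.001]
wrist_force: [1.1, -0.0, 0.7]
finger_gap: 0.015
grip_force: 29.1
```

>>> {"fn": "servo_tool", "kwargs": {
  "increments": [
    {"grip":0.95,"x":7,"y":-37,"z":0,"roll":0},
    {"grip":0.95,"x":7,"y":-37,"z":0,"roll":0},
    {"grip":0.95,"x":7,"y":-37,"z":0,"roll":0},
    {"grip":0.95,"x":7,"y":-37,"z":0,"roll":0},
    {"grip":0.95,"x":6,"y":-37,"z":0,"roll":0}
  ]
}}

```text
clock: 3.63
tcp_pos: [0.6512, 0.1358, 0.2861]
orientation: [0.0, 0.998, 0.065, -0.001]
wrist_force: [-0.0, 0.0, -1.2]
finger_gap: 0.0155
grip_force: 29.1
```

>>> {"fn": "servo_tool", "kwargs": {
  "increments": [
    {"grip":0.95,"x":6,"y":-37,"z":0,"roll":0},
    {"grip":0.95,"x":6,"y":-37,"z":0,"roll":0},
    {"grip":0.95,"x":6,"y":-30,"z":0,"roll":0},
    {"grip":0.95,"x":0,"y":0,"z":0,"roll":0}
  ]
}}

```text
clock: 3.97
tcp_pos: [0.6592, 0.2151, 0.2858]
orientation: [-0.012, 0.995, 0.095, -0.002]
wrist_force: [0.2, 0.2, -1.0]
finger_gap: 0.0149
grip_force: 29.1
```

```bash
python3 -c "
from h import *
inframe((.6577,.2456,.285),7.5)
t=env.read_camera('top');s=env.read_camera('side')
delta((.6577,.2456,.285))
z=lambda a:cv2.resize(a,(390,290),interpolation=cv2.INTER_CUBIC)
cv2.imwrite('pics/m5.png',np.hstack([z(t[150:270,85:245]),z(s[60:210,180:380])])[:,:,::-1])"
```

```text
mm in tool axes at yaw 7.5 [  2.5 -30.4   0.8]
clk 4.07 tcp [0.6593 0.2118 0.2862] tool mm [  4.7 -33.5   2. ] yaw 10.7 gap 0.0153 F [-0.1  0.5  0.1]
```

View pics/m5.png

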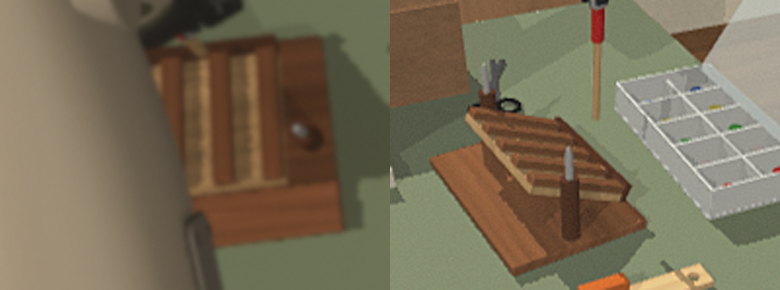

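The arm hit its reach limit at this height: TCP r 0.69, yaw off by 3°. The red rod hangs vertical above the bed, short in y. I go lower first, then outward.

>>> {"fn": "servo_tool", "kwargs": {
  "increments": [
    {"grip":0.95,"x":-8,"y":0,"z":25,"roll":0},
    {"grip":0.95,"x":0,"y":0,"z":25,"roll":3},
    {"grip":0.95,"x":0,"y":0,"z":0,"roll":0},
    {"grip":0.95,"x":0,"y":0,"z":0,"roll":0}
  ]
}}

```text
clock: 4.4
tcp_pos: [0.6527, 0.1949, 0.2361]
orientation: [-0.016, 0.997, 0.079, -0.004]
wrist_force: [-0.0, 0.9, 0.5]
finger_gap: 0.0151
grip_force: 29.7
```

```bash
python3 -c "
from h import *
delta((.6577,.2456,.235));print(env.get_state()['orientation'])"
```

```text
clk 4.40 tcp [0.6527 0.1949 0.2361] tool mm [ 12.9 -49.2   2.6] yaw 9.0 gap 0.0151 F [-0.   0.9  0.5]
[-0.01646227  0.99674616  0.07878094 -0.00443192]
```

>>> {"fn": "servo_tool", "kwargs": {
  "increments": [
    {"grip":0.95,"x":0,"y":0,"z":0,"roll":0},
    {"grip":0.95,"x":0,"y":0,"z":0,"roll":0}
  ]
}}

```text
clock: 4.57
tcp_pos: [0.6549, 0.1968, 0.2398]
orientation: [-0.017, 0.997, 0.08, -0.001]
wrist_force: [0.7, 0.3, 0.6]
finger_gap: 0.0154
grip_force: 29.8
```

>>> {"fn": "servo_tool", "kwargs": {
  "increments": [
    {"grip":0.95,"x":0,"y":-20,"z":0,"roll":0},
    {"grip":0.95,"x":0,"y":0,"z":0,"roll":0},
    {"grip":0.95,"x":0,"y":0,"z":0,"roll":0}
  ]
}}

```text
clock: 4.82
tcp_pos: [0.6524, 0.2103, 0.2394]
orientation: [-0.02, 0.996, 0.088, -0.002]
wrist_force: [-0.0, 1.4, 0.3]
finger_gap: 0.0151
grip_force: 29.8
```

```bash
python3 -c "
from h import *
delta((.6577,.2456,.235));s=env.get_state();print(s['orientation'],s['joint_pos'],s['qvel'])"
```

```text
clk 4.82 tcp [0.6524 0.2103 0.2394] tool mm [ 11.5 -33.6   5.8] yaw 10.1 gap 0.0151 F [-0.   1.4  0.3]
[-0.02012883  0.99587869  0.08841636 -0.00173419] [0.17696613 0.53844607 0.40725891 1.43950914 0.04040942 3.14146062] [-0.00899082  0.00259475 -0.01199903 -0.00450126 -0.00925582 -0.00177953]
```

Joint 6 sits at its +π limit. A half turn of roll gives the same grasp, so I roll -180° here in free air.

>>> {"fn": "servo_tool", "kwargs": {
  "increments": [
    {"grip":0.95,"x":0,"y":0,"z":0,"roll":-7.1},
    {"grip":0.95,"x":0,"y":0,"z":0,"roll":-7.1},
    {"grip":0.95,"x":0,"y":0,"z":0,"roll":-7.1},
    {"grip":0.95,"x":0,"y":0,"z":0,"roll":-7.1},
    {"grip":0.95,"x":0,"y":0,"z":0,"roll":-7.1}
  ]
}}

```text
clock: 5.23
tcp_pos: [0.6522, 0.2094, 0.2388]
orientation: [-0.02, 0.921, 0.39, 0.004]
wrist_force: [0.2, 0.3, -1.0]
finger_gap: 0.0151
grip_force: 29.8
```

```bash
python3 -c "
from h import *
delta((.6577,.2456,.235));s=env.get_state();print(s['orientation'],s['joint_pos'],s['qvel'])"
```

```text
clk 5.23 tcp [0.6522 0.2094 0.2388] tool mm [ 29.7 -21.    5.1] yaw 45.9 gap 0.0151 F [ 0.2  0.3 -1. ]
[-0.01967902  0.92052172  0.39017581  0.00391738] [0.17594602 0.53871414 0.40606416 1.43928925 0.0401167  2.51570002] [-7.33942676e-04 -1.77723279e-03 -1.42978299e-03  2.64412632e-05
 -7.40928420e-05 -1.47187450e+00]
```

>>> {"fn": "servo_tool", "kwargs": {
  "increments": [
    {"grip":0.95,"x":0,"y":0,"z":0,"roll":-7.1},
    {"grip":0.95,"x":0,"y":0,"z":0,"roll":-7.1},
    {"grip":0.95,"x":0,"y":0,"z":0,"roll":-7.1},
    {"grip":0.95,"x":0,"y":0,"z":0,"roll":-7.1},
    {"grip":0.95,"x":0,"y":0,"z":0,"roll":-7.1}
  ]
}}

```text
clock: 5.65
tcp_pos: [0.6522, 0.2094, 0.2387]
orientation: [-0.018, 0.758, 0.652, 0.01]
wrist_force: [0.1, 0.1, -0.6]
finger_gap: 0.0151
grip_force: 29.9
```

>>> {"fn": "servo_tool", "kwargs": {
  "increments": [
    {"grip":0.95,"x":0,"y":0,"z":0,"roll":-7.1},
    {"grip":0.95,"x":0,"y":0,"z":0,"roll":-7.1},
    {"grip":0.95,"x":0,"y":0,"z":0,"roll":-7.1},
    {"grip":0.95,"x":0,"y":0,"z":0,"roll":-7.1},
    {"grip":0.95,"x":0,"y":0,"z":0,"roll":-7.1}
  ]
}}

```text
clock: 6.07
tcp_pos: [0.6522, 0.2094, 0.2388]
orientation: [-0.014, 0.523, 0.852, 0.015]
wrist_force: [0.6, 0.4, -0.1]
finger_gap: 0.015
grip_force: 29.9
```

>>> {"fn": "servo_tool", "kwargs": {
  "increments": [
    {"grip":0.95,"x":0,"y":0,"z":0,"roll":-7.1},
    {"grip":0.95,"x":0,"y":0,"z":0,"roll":-7.1},
    {"grip":0.95,"x":0,"y":0,"z":0,"roll":-7.1},
    {"grip":0.95,"x":0,"y":0,"z":0,"roll":-7.1},
    {"grip":0.95,"x":0,"y":0,"z":0,"roll":-7.1}
  ]
}}

```text
clock: 6.48
tcp_pos: [0.6522, 0.2094, 0.2388]
orientation: [-0.009, 0.238, 0.971, 0.018]
wrist_force: [0.6, -0.0, -0.4]
finger_gap: 0.0152
grip_force: 29.9
```

>>> {"fn": "servo_tool", "kwargs": {
  "increments": [
    {"grip":0.95,"x":0,"y":0,"z":0,"roll":-7.1},
    {"grip":0.95,"x":0,"y":0,"z":0,"roll":-7.1},
    {"grip":0.95,"x":0,"y":0,"z":0,"roll":-7.1},
    {"grip":0.95,"x":0,"y":0,"z":0,"roll":-7.1},
    {"grip":0.95,"x":0,"y":0,"z":0,"roll":-7.1}
  ]
}}

```text
clock: 6.9
tcp_pos: [0.6522, 0.2094, 0.2388]
orientation: [-0.003, -0.069, 0.997, 0.02]
wrist_force: [-0.5, -0.8, -1.1]
finger_gap: 0.015
grip_force: 29.9
```

>>> {"fn": "servo_tool", "kwargs": {
  "increments": [
    {"grip":0.95,"x":0,"y":12,"z":0,"roll":0},
    {"grip":0.95,"x":0,"y":0,"z":0,"roll":0},
    {"grip":0.95,"x":0,"y":0,"z":0,"roll":0}
  ]
}}

```text
clock: 7.15
tcp_pos: [0.6504, 0.2221, 0.2391]
orientation: [-0.003, -0.065, 0.998, 0.02]
wrist_force: [-0.5, -0.2, -0.6]
finger_gap: 0.0148
grip_force: 29.9
```

```bash
python3 -c "
from h import *
delta((.6577,.2456,.235));s=env.get_state();print(s['orientation'],s['joint_pos'][5])"
```

```text
clk 7.15 tcp [0.6504 0.2221 0.2391] tool mm [-10.4  22.2   5. ] yaw -172.5 gap 0.0148 F [-0.5 -0.2 -0.6]
[-0.00288177 -0.06508961  0.99767586  0.01994766] 0.06435194062676819
```

>>> {"fn": "servo_tool", "kwargs": {
  "increments": [
    {"grip":0.95,"x":-14,"y":16,"z":15,"roll":0},
    {"grip":0.95,"x":0,"y":0,"z":0,"roll":0},
    {"grip":0.95,"x":0,"y":0,"z":0,"roll":0}
  ]
}}

```text
clock: 7.4
tcp_pos: [0.6617, 0.2398, 0.2231]
orientation: [-0.004, -0.066, 0.998, 0.02]
wrist_force: [0.4, -0.6, 0.4]
finger_gap: 0.0151
grip_force: 29.9
```

```bash
cat > look.py <<'E'
from h import *
import sys
def look(name,tr=(140,260,85,245),sr=(60,210,180,380)):
    t=env.read_camera('top');s=env.read_camera('side')
    z=lambda a:cv2.resize(a,(390,290),interpolation=cv2.INTER_CUBIC)
    cv2.imwrite(f'pics/{name}.png',np.hstack([z(t[tr[0]:tr[1],tr[2]:tr[3]]),z(s[sr[0]:sr[1],sr[2]:sr[3]])])[:,:,::-1]); return t,s
E
python3 -c "
from look import *
look('m6',sr=(60,135,200,300));delta((.662,.24,.235))
# predicted lane ends in side view, bed frame -> world
u=np.array([-.991,-.1346,0]);v=np.array([.1346,-.991,0]);o=np.array([.6665,.27,.035]);e=u*np.cos(np.radians(25))+np.array([0,0,np.sin(np.radians(25))])
k=lambda p:((p-[200,60])*[3.9,3.867]+[390,0]).round(0)
for y in(-69,-23,23,69):print(y,k(S.proj(o+v*y/1000)).tolist(),k(S.proj(o+v*y/1000+e*.145)).tolist())
"
```

```text
clk 7.50 tcp [0.6619 0.2391 0.2245] tool mm [ -0.1   1.3 -10.4] yaw -172.5 gap 0.0151 F [ 0.6  0.1 -0.6]
-69 [[651.0, 268.0]] [[481.0, 245.0]]
-23 [[681.0, 298.0]] [[509.0, 276.0]]
23 [[713.0, 328.0]] [[538.0, 308.0]]
69 [[746.0, 361.0]] [[569.0, 343.0]]
```

View pics/m6.png

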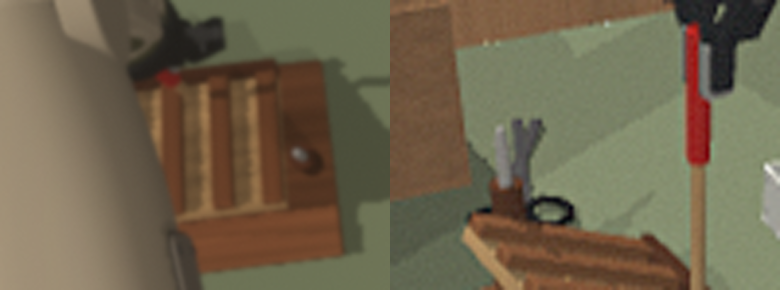

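The side crop shows the red rod nearly vertical, paint edge at side px (279.2,102.7), over the second or third lane from the right. I check the number.

```bash
python3 -c "
from h import *
print(S.plane((279.2,102.7),.1775),S.plane((277.4,68.5),.2625)); s=env.read_camera('side')
h=cv2.cvtColor(s,cv2.COLOR_RGB2HSV)
cv2.imwrite('pics/m7.png',cv2.resize(s[90:170,220:330],(770,560),interpolation=cv2.INTER_CUBIC)[:,:,::-1])"
```

```text
[0.65268938 0.22680819 0.1775    ] [0.65217525 0.23403367 0.2625    ]
```

View pics/m7.png

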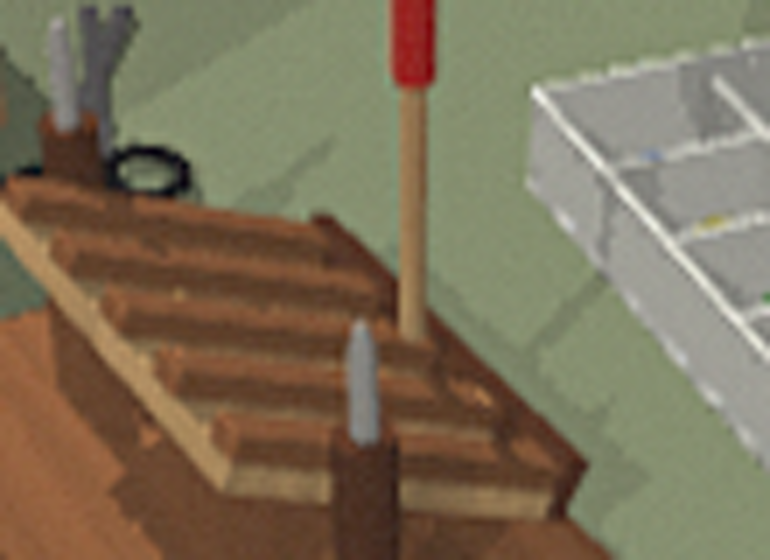

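The rod's foot is at side px (279,138.6), hovering over the ribs. I compare it with the predicted place.

```bash
python3 -c "
from h import *
u=np.array([-.991,-.1346,0]);v=np.array([.1346,-.991,0]);o=np.array([.6665,.27,.035]);e=u*np.cos(np.radians(25))+np.array([0,0,np.sin(np.radians(25))])
B=np.array([.0022,-.003,0])
for y in(23,46,0,69):
  p=o+v*y/1000+e*.012; print(y,p.round(4),S.proj(p).round(1),S.proj(p+[0,0,.0255]).round(1), 'rib top lowend',((S.proj(o+v*y/1000+[0,0,.012])-[220,90])*7).round(0), 'rib top highend',((S.proj(o+v*y/1000+e*.145+[0,0,.012])-[220,90])*7).round(0))
print(S.plane((279,138.6),.0675))
im=env.read_camera('top')
for px,c,n in blobs(im,'red',(130,150,200,210)):
  print(c,n,ends(px),[T.plane(c,z).round(4).tolist() for z in(.18,.2,.22,.25)])
"
```

```text
23 [0.6588 0.2457 0.0401] [[279.3 144.5]] [[279.2 136.6]] rib top lowend [[439. 359.]] rib top highend [[123. 320.]]
46 [0.6619 0.223  0.0401] [[283.5 148.6]] [[283.5 140.7]] rib top lowend [[469. 387.]] rib top highend [[150. 351.]]
0 [0.6557 0.2685 0.0401] [[275.3 140.5]] [[275.1 132.6]] rib top lowend [[410. 331.]] rib top highend [[ 96. 290.]]
69 [0.665  0.2002 0.0401] [[287.8 152.9]] [[287.8 144.9]] rib top lowend [[499. 417.]] rib top highend [[179. 383.]]
[0.65364056 0.23430398 0.0675    ]
[153.76190476 171.76190476] 42 (array([149.23458289, 170.28224543]), array([157.95658202, 173.13284624])) [[0.6538, 0.2435, 0.18], [0.6508, 0.2393, 0.2], [0.6479, 0.2352, 0.22], [0.6436, 0.229, 0.25]]
```

Allowing for the side view's ~2 px offset (seen on the ribs), the foot is over lane +23, about 16 mm up from the ledge. I lower it to the bed.

>>> {"fn": "servo_tool", "kwargs": {
  "increments": [
    {"grip":0.95,"x":-3,"y":0,"z":12,"roll":0},
    {"grip":0.95,"x":0,"y":0,"z":10,"roll":0},
    {"grip":0.95,"x":0,"y":0,"z":0,"roll":0},
    {"grip":0.95,"x":0,"y":0,"z":0,"roll":0}
  ],
  "grip_force": 20
}}

```text
clock: 7.93
tcp_pos: [0.6646, 0.2401, 0.2016]
orientation: [-0.004, -0.066, 0.998, 0.02]
wrist_force: [-0.1, -0.1, -0.5]
finger_gap: 0.0152
grip_force: 29.7
```

>>> {"fn": "servo_tool", "kwargs": {
  "increments": [
    {"grip":0.95,"x":15,"y":0,"z":3,"roll":0},
    {"grip":0.95,"x":15,"y":0,"z":2,"roll":0},
    {"grip":0.95,"x":0,"y":0,"z":0,"roll":0}
  ]
}}

```text
clock: 8.18
tcp_pos: [0.6338, 0.2365, 0.1992]
orientation: [-0.003, -0.066, 0.998, 0.02]
wrist_force: [-0.3, -1.1, 6.3]
finger_gap: 0.0153
grip_force: 30.4
```

```bash
python3 -c "
from look import *
s=env.read_camera('side');delta((0,0,0))
cv2.imwrite('pics/m8.png',cv2.resize(s[60:170,180:330],(600,440),interpolation=cv2.INTER_CUBIC)[:,:,::-1])"
```

```text
clk 8.23 tcp [0.6344 0.2367 0.1992] tool mm [ 659.7 -159.1  194.3] yaw -172.4 gap 0.0154 F [-0.7 -0.4  2.4]
```

View pics/m8.png

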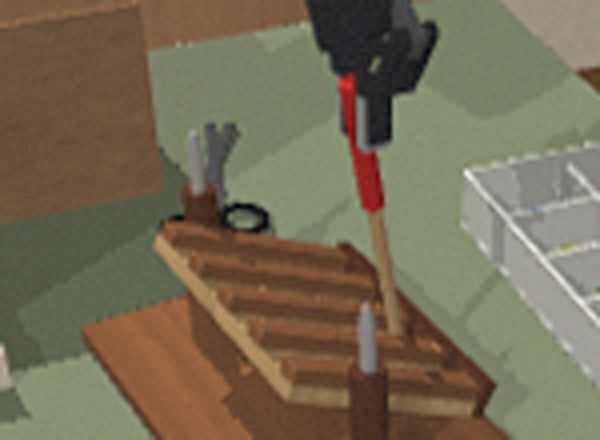

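The red rod tilts uphill about its foot, which sits between the ribs of lane +23 (crop (395,335)). I continue the arc.

>>> {"fn": "servo_tool", "kwargs": {
  "increments": [
    {"grip":0.95,"x":15,"y":0,"z":3,"roll":0},
    {"grip":0.95,"x":15,"y":0,"z":4,"roll":0},
    {"grip":0.95,"x":14,"y":0,"z":6,"roll":0},
    {"grip":0.95,"x":14,"y":0,"z":7,"roll":0},
    {"grip":0.95,"x":0,"y":0,"z":0,"roll":0}
  ]
}}

```text
clock: 8.65
tcp_pos: [0.5749, 0.2297, 0.1777]
orientation: [-0.004, -0.066, 0.998, 0.02]
wrist_force: [-0.8, 0.5, 3.0]
finger_gap: 0.0155
grip_force: 26.1
```

>>> {"fn": "servo_tool", "kwargs": {
  "increments": [
    {"grip":0.95,"x":13,"y":0,"z":8,"roll":0},
    {"grip":0.95,"x":12,"y":0,"z":9,"roll":0},
    {"grip":0.95,"x":11,"y":0,"z":10,"roll":0},
    {"grip":0.95,"x":11,"y":0,"z":11,"roll":0},
    {"grip":0.95,"x":0,"y":0,"z":0,"roll":0}
  ]
}}

```text
clock: 9.07
tcp_pos: [0.5283, 0.2249, 0.1385]
orientation: [-0.005, -0.066, 0.998, 0.02]
wrist_force: [-0.2, -1.2, 0.5]
finger_gap: 0.0154
grip_force: 23.1
```

```bash
python3 -c "
from look import *
s=env.read_camera('side');delta((0,0,0))
cv2.imwrite('pics/m9.png',cv2.resize(s[60:170,180:330],(600,440),interpolation=cv2.INTER_CUBIC)[:,:,::-1])"
```

```text
clk 9.12 tcp [0.5297 0.2251 0.1395] tool mm [ 553.9 -158.9  136.3] yaw -172.4 gap 0.0155 F [-0.1 -0.6  0.3]
```

View pics/m9.png

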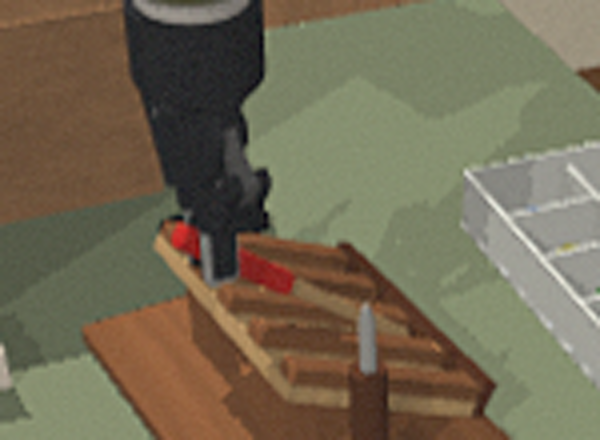

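Rod at about 40°, held by the handle beyond the bed's top end. Finishing the arc.

>>> {"fn": "servo_tool", "kwargs": {
  "increments": [
    {"grip":0.95,"x":9,"y":0,"z":12,"roll":0},
    {"grip":0.95,"x":9,"y":0,"z":12,"roll":0},
    {"grip":0.95,"x":3,"y":0,"z":6,"roll":0},
    {"grip":0.95,"x":0,"y":0,"z":0,"roll":0},
    {"grip":0.95,"x":0,"y":0,"z":0,"roll":0}
  ]
}}

```text
clock: 9.53
tcp_pos: [0.5103, 0.2237, 0.1105]
orientation: [-0.003, -0.066, 0.998, 0.02]
wrist_force: [0.8, 0.7, 0.1]
finger_gap: 0.0152
grip_force: 22.0
```

>>> {"fn": "servo_tool", "kwargs": {
  "increments": [
    {"grip":0.7,"x":0,"y":0,"z":0,"roll":0},
    {"grip":0.65,"x":0,"y":0,"z":0,"roll":0},
    {"grip":0.65,"x":0,"y":0,"z":-25,"roll":0},
    {"grip":0.65,"x":0,"y":0,"z":-38,"roll":0},
    {"grip":0.6,"x":0,"y":0,"z":-38,"roll":0}
  ]
}}

```text
clock: 9.95
tcp_pos: [0.5096, 0.2193, 0.2114]
orientation: [-0.005, -0.066, 0.998, 0.02]
wrist_force: [0.7, 0.2, 0.3]
finger_gap: 0.0341
grip_force: 0.0
```

>>> {"fn": "servo_tool", "kwargs": {
  "increments": [
    {"grip":0.4,"x":0,"y":-38,"z":-15,"roll":0},
    {"grip":0.4,"x":0,"y":-38,"z":-15,"roll":0},
    {"grip":0.4,"x":0,"y":-38,"z":0,"roll":0},
    {"grip":0.4,"x":0,"y":-38,"z":0,"roll":0},
    {"grip":0.4,"x":0,"y":-38,"z":0,"roll":0}
  ]
}}

```text
clock: 10.37
tcp_pos: [0.5362, 0.0285, 0.2346]
orientation: [-0.002, -0.066, 0.998, 0.02]
wrist_force: [0.6, 0.4, -1.0]
finger_gap: 0.0513
grip_force: 0.0
```

```bash
python3 -c "
from look import *
look('m10',sr=(80,180,190,323));delta((0,0,0));s=env.get_state();print(s['joint_pos'],s['orientation'])"
```

```text
clk 10.47 tcp [0.5368 0.0252 0.2336] tool mm [535.1  32.9 236.4] yaw -172.8 gap 0.0514 F [-0.4  0.7  0.5]
[-0.12312301  0.2460453  -0.03954612  1.29716746  0.03657165 -0.2483723 ] [-0.00250057 -0.06246299  0.99786186  0.0190744 ]
```

View pics/m10.png

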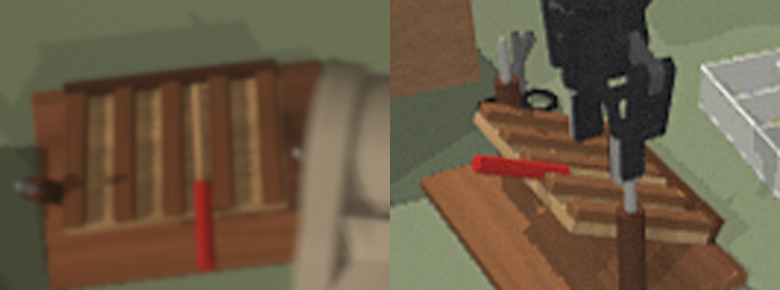

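Red lies in lane +23: the top crop shows the handle at (205,180–270), running along the lane and overhanging the top end, foot near the ledge. Next is green, working from numbers.

```bash
python3 -c "
from look import *
for p,q in zip([(410.1,182.2),(395.2,189.5)],[(393.6,237.9),(382.5,278.9)]):print(tri(p,q)[0])
delta((.631,-.2925,.245))"
```

```text
[ 0.63166443 -0.29407693  0.21646915]
[ 0.63066555 -0.28971544  0.10884916]
clk 10.47 tcp [0.5368 0.0252 0.2336] tool mm [ -53.8 -326.3  -24.1] yaw -172.8 gap 0.0514 F [-0.4  0.7  0.5]
```

>>> {"fn": "servo_tool", "kwargs": {
  "increments": [
    {"grip":0.4,"x":-6,"y":-36,"z":-5,"roll":0},
    {"grip":0.4,"x":-6,"y":-36,"z":-5,"roll":0},
    {"grip":0.4,"x":-6,"y":-36,"z":-5,"roll":0},
    {"grip":0.4,"x":-6,"y":-36,"z":-5,"roll":0},
    {"grip":0.4,"x":-6,"y":-36,"z":-4,"roll":0}
  ]
}}

```text
clock: 10.88
tcp_pos: [0.5898, -0.1461, 0.2509]
orientation: [-0.003, -0.066, 0.998, 0.02]
wrist_force: [1.0, 0.3, -0.2]
finger_gap: 0.0511
grip_force: 0.0
```

>>> {"fn": "servo_tool", "kwargs": {
  "increments": [
    {"grip":0.4,"x":-6,"y":-36,"z":0,"roll":0},
    {"grip":0.4,"x":-6,"y":-36,"z":0,"roll":0},
    {"grip":0.4,"x":-6,"y":-36,"z":0,"roll":0},
    {"grip":0.4,"x":-6,"y":-30,"z":0,"roll":0},
    {"grip":0.4,"x":0,"y":0,"z":0,"roll":0}
  ]
}}

```text
clock: 11.3
tcp_pos: [0.632, -0.2839, 0.242]
orientation: [-0.003, -0.063, 0.998, 0.02]
wrist_force: [-0.5, 1.6, -1.1]
finger_gap: 0.0513
grip_force: 0.0
```

>>> {"fn": "servo_tool", "kwargs": {
  "increments": [
    {"grip":0.4,"x":0,"y":0,"z":0,"roll":0},
    {"grip":0.4,"x":0,"y":0,"z":0,"roll":0}
  ]
}}

```text
clock: 11.47
tcp_pos: [0.6311, -0.2778, 0.2442]
orientation: [-0.003, -0.066, 0.998, 0.02]
wrist_force: [-0.0, 0.7, -0.4]
finger_gap: 0.0514
grip_force: 0.0
```

```bash
python3 -c "
from look import *
delta((.631,-.2928,.167))"
```

```text
clk 11.47 tcp [ 0.6311 -0.2778  0.2442] tool mm [  1.8 -18.   76.5] yaw -172.4 gap 0.0514 F [-0.   0.7 -0.4]
```

>>> {"fn": "servo_tool", "kwargs": {
  "increments": [
    {"grip":0.4,"x":2,"y":-18,"z":0,"roll":0},
    {"grip":0.4,"x":0,"y":0,"z":20,"roll":0},
    {"grip":0.4,"x":0,"y":0,"z":28,"roll":0},
    {"grip":0.4,"x":0,"y":0,"z":28,"roll":0},
    {"grip":0.4,"x":0,"y":0,"z":0,"roll":0}
  ]
}}

```text
clock: 11.88
tcp_pos: [0.6279, -0.2897, 0.1623]
orientation: [-0.007, -0.067, 0.997, 0.023]
wrist_force: [-1.1, 1.6, -0.8]
finger_gap: 0.0511
grip_force: 0.0
```

```bash
python3 -c "
from look import *
delta((.631,-.2928,.167))"
```

```text
clk 11.88 tcp [ 0.6279 -0.2897  0.1623] tool mm [-2.6 -3.3 -4.8] yaw -172.3 gap 0.0511 F [-1.1  1.6 -0.8]
```

>>> {"fn": "servo_tool", "kwargs": {
  "increments": [
    {"grip":0.95,"x":0,"y":0,"z":0,"roll":0},
    {"grip":0.95,"x":0,"y":0,"z":0,"roll":0},
    {"grip":0.95,"x":0,"y":0,"z":0,"roll":0},
    {"grip":0.95,"x":0,"y":0,"z":0,"roll":0},
    {"grip":0.95,"x":0,"y":0,"z":0,"roll":0}
  ],
  "grip_force": 35
}}

```text
clock: 12.3
tcp_pos: [0.6321, -0.294, 0.1707]
orientation: [-0.001, -0.066, 0.998, 0.019]
wrist_force: [0.1, 0.8, 6.8]
finger_gap: 0.0153
grip_force: 35.4
```

>>> {"fn": "servo_tool", "kwargs": {
  "increments": [
    {"grip":0.95,"x":0,"y":0,"z":-15,"roll":0},
    {"grip":0.95,"x":0,"y":0,"z":-28,"roll":0},
    {"grip":0.95,"x":0,"y":0,"z":-28,"roll":0},
    {"grip":0.95,"x":0,"y":0,"z":-28,"roll":0},
    {"grip":0.95,"x":0,"y":0,"z":0,"roll":0}
  ]
}}

```text
clock: 12.72
tcp_pos: [0.6334, -0.2991, 0.2744]
orientation: [0.001, -0.066, 0.998, 0.017]
wrist_force: [-0.0, -0.2, 0.4]
finger_gap: 0.0151
grip_force: 34.9
```

```bash
python3 -c "
from look import *
delta((.653,.285,.255))
s=env.read_camera('side')
px=np.vstack([b[0] for b in blobs(s,'green',(340,130,430,270),smin=110,vmin=30)]);print(len(px),px.mean(0),ends(px))
p=env.get_state()['tcp_pos'];print('pred edge,foot',S.proj(p+[0,0,-.051]),S.proj(p-[0,0,.161]))
x=slice(365,400)
"
```

```text
clk 12.72 tcp [ 0.6334 -0.2991  0.2744] tool mm [-96.  575.5  38.8] yaw -172.5 gap 0.0151 F [-0.  -0.2  0.4]
310 [403.94193548 219.33870968] (array([410.67737514, 187.50852006]), array([399.95054355, 238.20114014]))
pred edge,foot [[397.14605628 237.89363301]] [[384.90733443 282.07477032]]
```

>>> {"fn": "servo_tool", "kwargs": {
  "increments": [
    {"grip":0.95,"x":-6,"y":30,"z":0,"roll":0},
    {"grip":0.95,"x":-6,"y":36,"z":0,"roll":0},
    {"grip":0.95,"x":-6,"y":36,"z":0,"roll":0},
    {"grip":0.95,"x":-6,"y":36,"z":0,"roll":0},
    {"grip":0.95,"x":-6,"y":36,"z":2,"roll":0}
  ]
}}

```text
clock: 13.18
tcp_pos: [0.6382, -0.1199, 0.2711]
orientation: [-0.003, -0.065, 0.998, 0.02]
wrist_force: [0.1, 0.0, -0.3]
finger_gap: 0.0149
grip_force: 34.9
```

>>> {"fn": "servo_tool", "kwargs": {
  "increments": [
    {"grip":0.95,"x":-6,"y":36,"z":3,"roll":0},
    {"grip":0.95,"x":-6,"y":36,"z":3,"roll":0},
    {"grip":0.95,"x":-6,"y":36,"z":3,"roll":0},
    {"grip":0.95,"x":-6,"y":36,"z":3,"roll":0},
    {"grip":0.95,"x":-6,"y":36,"z":3,"roll":0}
  ]
}}

```text
clock: 13.6
tcp_pos: [0.644, 0.0633, 0.263]
orientation: [-0.003, -0.066, 0.998, 0.02]
wrist_force: [0.0, -0.7, -0.0]
finger_gap: 0.0152
grip_force: 34.9
```

>>> {"fn": "servo_tool", "kwargs": {
  "increments": [
    {"grip":0.95,"x":-6,"y":36,"z":3,"roll":0},
    {"grip":0.95,"x":-6,"y":36,"z":3,"roll":0},
    {"grip":0.95,"x":-6,"y":36,"z":3,"roll":0},
    {"grip":0.95,"x":-6,"y":36,"z":3,"roll":0},
    {"grip":0.95,"x":0,"y":0,"z":0,"roll":0}
  ]
}}

```text
clock: 14.02
tcp_pos: [0.648, 0.2145, 0.2558]
orientation: [-0.004, -0.069, 0.997, 0.021]
wrist_force: [-0.7, -0.4, -0.5]
finger_gap: 0.0151
grip_force: 34.9
```

```bash
python3 -c "
from look import *
delta((.653,.285,.235))"
```

```text
clk 14.02 tcp [0.648  0.2145 0.2558] tool mm [-14.8  68.2  23.6] yaw -172.1 gap 0.0151 F [-0.7 -0.4 -0.5]
```

>>> {"fn": "servo_tool", "kwargs": {
  "increments": [
    {"grip":0.95,"x":-7,"y":34,"z":10,"roll":0},
    {"grip":0.95,"x":-7,"y":34,"z":10,"roll":0},
    {"grip":0.95,"x":0,"y":0,"z":0,"roll":0},
    {"grip":0.95,"x":0,"y":0,"z":0,"roll":0},
    {"grip":0.95,"x":0,"y":0,"z":0,"roll":0}
  ]
}}

```text
clock: 14.43
tcp_pos: [0.6537, 0.2777, 0.2393]
orientation: [-0.004, -0.066, 0.998, 0.02]
wrist_force: [-0.4, 0.5, -0.7]
finger_gap: 0.0151
grip_force: 34.9
```

```bash
python3 -c "
from look import *
delta((.653,.285,.225))
s=env.read_camera('side')
px=np.vstack([b[0] for b in blobs(s,'green',(220,40,320,150),smin=110,vmin=30)]);print(len(px),px.mean(0),ends(px))
p=env.get_state()['tcp_pos'];print('pred edge,foot',S.proj(p+[0,0.002,-.051]),S.proj(p+[0,.006,-.161]))
h=cv2.cvtColor(s,cv2.COLOR_RGB2HSV)
for r in range(105,140,4): # shaft: bright wood against green
    row=[c for c in range(255,300) if 8<=h[r,c,0]<=22 and h[r,c,2]>130 and h[r,c,1]>70]; print(r,row)
"
```

```text
clk 14.43 tcp [0.6537 0.2777 0.2393] tool mm [-0.3  6.8 14.5] yaw -172.4 gap 0.0151 F [-0.4  0.5 -0.7]
94 [273.4787234  81.5      ] (array([273.58117472,  73.96710272]), array([273.37627996,  89.03231864]))
pred edge,foot [[272.00774366  89.27891793]] [[272.47217527 125.93510254]]
105 [271, 272, 273]
109 [271, 272, 273]
113 [271, 272, 273]
117 [271, 272, 273]
121 [262, 271, 272, 273]
125 [271, 272, 273]
129 [265, 267]
133 []
137 [278]
```

>>> {"fn": "servo_tool", "kwargs": {
  "increments": [
    {"grip":0.95,"x":-4,"y":7,"z":15,"roll":0},
    {"grip":0.95,"x":0,"y":0,"z":17,"roll":0},
    {"grip":0.95,"x":0,"y":0,"z":0,"roll":0},
    {"grip":0.95,"x":0,"y":0,"z":0,"roll":0}
  ],
  "grip_force": 20
}}

```text
clock: 14.82
tcp_pos: [0.6564, 0.285, 0.2079]
orientation: [-0.004, -0.065, 0.998, 0.02]
wrist_force: [0.0, -0.7, 0.2]
finger_gap: 0.015
grip_force: 34.9
```

>>> {"fn": "servo_tool", "kwargs": {
  "increments": [
    {"grip":0.95,"x":15,"y":0,"z":5,"roll":0},
    {"grip":0.95,"x":15,"y":0,"z":3,"roll":0},
    {"grip":0.95,"x":0,"y":0,"z":0,"roll":0}
  ]
}}

```text
clock: 15.07
tcp_pos: [0.6271, 0.282, 0.2041]
orientation: [-0.001, -0.065, 0.998, 0.02]
wrist_force: [1.0, 0.2, 2.7]
finger_gap: 0.0148
grip_force: 35.1
```

>>> {"fn": "servo_tool", "kwargs": {
  "increments": [
    {"grip":0.95,"x":15,"y":0,"z":3,"roll":0},
    {"grip":0.95,"x":15,"y":0,"z":4,"roll":0},
    {"grip":0.95,"x":14,"y":0,"z":6,"roll":0},
    {"grip":0.95,"x":14,"y":0,"z":7,"roll":0},
    {"grip":0.95,"x":0,"y":0,"z":0,"roll":0}
  ]
}}

```text
clock: 15.48
tcp_pos: [0.5683, 0.2756, 0.183]
orientation: [-0.002, -0.066, 0.998, 0.02]
wrist_force: [-0.3, 0.4, 2.5]
finger_gap: 0.0149
grip_force: 32.3
```

```bash
python3 -c "
from look import *
delta((.5,.268,.11))
s=env.read_camera('side')
px=np.vstack([b[0] for b in blobs(s,'green',(180,40,320,150),smin=110,vmin=30)]);print(len(px),px.mean(0),ends(px))"
```

```text
clk 15.48 tcp [0.5683 0.2756 0.183 ] tool mm [68.6 -1.5 73.1] yaw -172.5 gap 0.0149 F [-0.3  0.4  2.5]
72 [251.08333333 102.54166667] (array([246.2283121 ,  92.36827045]), array([254.32023841, 109.32440071]))
```

>>> {"fn": "servo_tool", "kwargs": {
  "increments": [
    {"grip":0.95,"x":13,"y":0,"z":8,"roll":0},
    {"grip":0.95,"x":12,"y":0,"z":9,"roll":0},
    {"grip":0.95,"x":11,"y":0,"z":10,"roll":0},
    {"grip":0.95,"x":11,"y":0,"z":11,"roll":0},
    {"grip":0.95,"x":0,"y":0,"z":0,"roll":0}
  ]
}}

```text
clock: 15.95
tcp_pos: [0.5211, 0.2708, 0.1421]
orientation: [-0.004, -0.066, 0.998, 0.02]
wrist_force: [-1.7, -1.2, 0.7]
finger_gap: 0.015
grip_force: 31.1
```

>>> {"fn": "servo_tool", "kwargs": {
  "increments": [
    {"grip":0.95,"x":9,"y":0,"z":12,"roll":0},
    {"grip":0.95,"x":9,"y":0,"z":13,"roll":0},
    {"grip":0.95,"x":4,"y":0,"z":8,"roll":0},
    {"grip":0.95,"x":0,"y":0,"z":0,"roll":0},
    {"grip":0.95,"x":0,"y":0,"z":0,"roll":0}
  ]
}}

```text
clock: 16.37
tcp_pos: [0.5012, 0.2698, 0.1104]
orientation: [-0.003, -0.066, 0.998, 0.02]
wrist_force: [0.6, -0.4, 1.1]
finger_gap: 0.0148
grip_force: 32.9
```

>>> {"fn": "servo_tool", "kwargs": {
  "increments": [
    {"grip":0.7,"x":0,"y":0,"z":0,"roll":0},
    {"grip":0.65,"x":0,"y":0,"z":0,"roll":0},
    {"grip":0.65,"x":0,"y":0,"z":-25,"roll":0},
    {"grip":0.65,"x":0,"y":0,"z":-38,"roll":0},
    {"grip":0.6,"x":0,"y":0,"z":-38,"roll":0}
  ]
}}

```text
clock: 16.78
tcp_pos: [0.5004, 0.2655, 0.2113]
orientation: [-0.005, -0.066, 0.998, 0.02]
wrist_force: [1.2, 1.3, -0.3]
finger_gap: 0.034
grip_force: 0.0
```

>>> {"fn": "servo_tool", "kwargs": {
  "increments": [
    {"grip":0.4,"x":0,"y":-38,"z":-15,"roll":0},
    {"grip":0.4,"x":0,"y":-38,"z":-15,"roll":0},
    {"grip":0.4,"x":0,"y":-38,"z":0,"roll":0},
    {"grip":0.4,"x":0,"y":-38,"z":0,"roll":0},
    {"grip":0.4,"x":0,"y":-38,"z":0,"roll":0}
  ]
}}

```text
clock: 17.2
tcp_pos: [0.527, 0.0748, 0.2344]
orientation: [-0.002, -0.066, 0.998, 0.02]
wrist_force: [0.3, 0.8, -0.0]
finger_gap: 0.0516
grip_force: 0.0
```

>>> {"fn": "servo_tool", "kwargs": {
  "increments": [
    {"grip":0.4,"x":0,"y":-38,"z":0,"roll":0},
    {"grip":0.4,"x":0,"y":-38,"z":0,"roll":0},
    {"grip":0.4,"x":0,"y":0,"z":0,"roll":0}
  ]
}}

```text
clock: 17.45
tcp_pos: [0.5377, -0.005, 0.2303]
orientation: [-0.003, -0.062, 0.998, 0.019]
wrist_force: [0.8, 0.6, 0.1]
finger_gap: 0.0513
grip_force: 0.0
```

```bash
cat > chk.py <<'E'
from h import *
u=np.array([-.991,-.1346,0]);v=np.array([.1346,-.991,0]);o=np.array([.6665,.27,.035]);th=np.radians(25);e=u*np.cos(th)+np.array([0,0,np.sin(th)]);n=-u*np.sin(th)+np.array([0,0,np.cos(th)])
def bed(p): # top pixel -> bed coords on surface z_bed=12 mm (visible upper handle)
    d=T.ray(p); q=o+n*.012; X=T.c+d*((q-T.c)@n)/(d@n); return np.array([(X-o)@e,(X-o)@v])*1000
def strikers(im):
    for c in("red","green","blue"):
        for px,ce,a in blobs(im,c,(90,150,240,280),amin=25,smin=110,vmin=40):
            print(c,a,ce.round(1),"bed x,y mm of handle ends",[bed(p).round(0).tolist() for p in ends(px)])
E
python3 -c "
from chk import *
delta((.5716,-.2248,.245)); strikers(env.read_camera('top'))"
```

```text
clk 17.45 tcp [ 0.5377 -0.005   0.2303] tool mm [  -6.2 -221.6  -23.1] yaw -172.8 gap 0.0513 F [0.8 0.6 0.1]
red 253 [168.2 233. ] bed x,y mm of handle ends [[120.0, 28.0], [211.0, 30.0]]
green 194 [147.5 233.3] bed x,y mm of handle ends [[116.0, -18.0], [205.0, -16.0]]
```

Red and green both lie in their lanes: foot about 5–10 mm from the ledge, y about +23 and -23. Next is blue.

>>> {"fn": "servo_tool", "kwargs": {
  "increments": [
    {"grip":0.4,"x":-1,"y":-36,"z":-8,"roll":0},
    {"grip":0.4,"x":-1,"y":-36,"z":-8,"roll":0},
    {"grip":0.4,"x":-1,"y":-36,"z":-7,"roll":0},
    {"grip":0.4,"x":-1,"y":-36,"z":0,"roll":0},
    {"grip":0.4,"x":-1,"y":-36,"z":0,"roll":0}
  ]
}}

```text
clock: 17.92
tcp_pos: [0.566, -0.1778, 0.2471]
orientation: [-0.002, -0.067, 0.998, 0.02]
wrist_force: [0.7, -0.4, -0.9]
finger_gap: 0.0515
grip_force: 0.0
```

>>> {"fn": "servo_tool", "kwargs": {
  "increments": [
    {"grip":0.4,"x":-1,"y":-36,"z":0,"roll":0},
    {"grip":0.4,"x":0,"y":0,"z":0,"roll":0},
    {"grip":0.4,"x":0,"y":0,"z":0,"roll":0},
    {"grip":0.4,"x":0,"y":0,"z":0,"roll":0}
  ]
}}

```text
clock: 18.25
tcp_pos: [0.5709, -0.2118, 0.2445]
orientation: [-0.003, -0.066, 0.998, 0.02]
wrist_force: [0.1, 1.0, 0.7]
finger_gap: 0.0513
grip_force: 0.0
```

```bash
python3 -c "
from look import *
delta((.5714,-.2253,.167))"
```

```text
clk 18.25 tcp [ 0.5709 -0.2118  0.2445] tool mm [  1.  -16.6  76.9] yaw -172.4 gap 0.0513 F [0.1 1.  0.7]
```

>>> {"fn": "servo_tool", "kwargs": {
  "increments": [
    {"grip":0.4,"x":1,"y":-17,"z":0,"roll":0},
    {"grip":0.4,"x":0,"y":0,"z":20,"roll":0},
    {"grip":0.4,"x":0,"y":0,"z":28,"roll":0},
    {"grip":0.4,"x":0,"y":0,"z":29,"roll":0},
    {"grip":0.4,"x":0,"y":0,"z":0,"roll":0}
  ]
}}

```text
clock: 18.67
tcp_pos: [0.5685, -0.2238, 0.1616]
orientation: [-0.007, -0.067, 0.997, 0.023]
wrist_force: [-1.7, 1.0, -0.6]
finger_gap: 0.0514
grip_force: 0.0
```

>>> {"fn": "servo_tool", "kwargs": {
  "increments": [
    {"grip":0.95,"x":0,"y":0,"z":0,"roll":0},
    {"grip":0.95,"x":0,"y":0,"z":0,"roll":0},
    {"grip":0.95,"x":0,"y":0,"z":0,"roll":0},
    {"grip":0.95,"x":0,"y":0,"z":0,"roll":0},
    {"grip":0.95,"x":0,"y":0,"z":0,"roll":0}
  ],
  "grip_force": 35
}}

```text
clock: 19.08
tcp_pos: [0.5727, -0.2273, 0.1694]
orientation: [-0.001, -0.066, 0.998, 0.019]
wrist_force: [-0.2, 0.6, 5.8]
finger_gap: 0.015
grip_force: 34.5
```

>>> {"fn": "servo_tool", "kwargs": {
  "increments": [
    {"grip":0.95,"x":0,"y":0,"z":-15,"roll":0},
    {"grip":0.95,"x":0,"y":0,"z":-28,"roll":0},
    {"grip":0.95,"x":0,"y":0,"z":-28,"roll":0},
    {"grip":0.95,"x":0,"y":0,"z":-28,"roll":0},
    {"grip":0.95,"x":0,"y":0,"z":0,"roll":0}
  ]
}}

```text
clock: 19.5
tcp_pos: [0.5744, -0.2322, 0.2728]
orientation: [0.001, -0.066, 0.998, 0.017]
wrist_force: [0.2, -1.3, 0.1]
finger_gap: 0.015
grip_force: 34.1
```

```bash
python3 -c "
from look import *
delta((.6655,.1935,.255))
s=env.read_camera('side')
for px,c,a in blobs(s,'blue',(300,150,400,270)):print(a,c,ends(px))
p=env.get_state()['tcp_pos'];print('pred edge,foot',S.proj(p+[0,0.002,-.049]),S.proj(p+[0,.006,-.159]))
"
```

```text
clk 19.50 tcp [ 0.5744 -0.2322  0.2728] tool mm [-146.1  409.2   32.3] yaw -172.5 gap 0.0150 F [ 0.2 -1.3  0.1]
261 [342.82758621 201.71264368] (array([343.81874458, 171.92741471]), array([342.2165862 , 220.07376099]))
pred edge,foot [[340.28746807 218.42088589]] [[333.54740328 261.09391229]]
```

>>> {"fn": "servo_tool", "kwargs": {
  "increments": [
    {"grip":0.95,"x":-20,"y":20,"z":0,"roll":0},
    {"grip":0.95,"x":-22,"y":30,"z":0,"roll":0},
    {"grip":0.95,"x":-22,"y":30,"z":1,"roll":0},
    {"grip":0.95,"x":-22,"y":30,"z":3,"roll":0},
    {"grip":0.95,"x":-20,"y":30,"z":3,"roll":0}
  ]
}}

```text
clock: 19.97
tcp_pos: [0.6595, -0.0765, 0.2633]
orientation: [-0.003, -0.066, 0.998, 0.02]
wrist_force: [1.0, 0.2, -0.4]
finger_gap: 0.0149
grip_force: 34.2
```

>>> {"fn": "servo_tool", "kwargs": {
  "increments": [
    {"grip":0.95,"x":-8,"y":36,"z":3,"roll":0},
    {"grip":0.95,"x":-8,"y":36,"z":3,"roll":0},
    {"grip":0.95,"x":-8,"y":36,"z":3,"roll":0},
    {"grip":0.95,"x":-8,"y":36,"z":3,"roll":0},
    {"grip":0.95,"x":-8,"y":36,"z":3,"roll":0}
  ]
}}

```text
clock: 20.38
tcp_pos: [0.6745, 0.108, 0.2552]
orientation: [-0.004, -0.066, 0.998, 0.02]
wrist_force: [0.5, -1.1, -0.6]
finger_gap: 0.0148
grip_force: 34.2
```

>>> {"fn": "servo_tool", "kwargs": {
  "increments": [
    {"grip":0.95,"x":0,"y":36,"z":5,"roll":0},
    {"grip":0.95,"x":0,"y":36,"z":5,"roll":0},
    {"grip":0.95,"x":0,"y":0,"z":0,"roll":0},
    {"grip":0.95,"x":0,"y":0,"z":0,"roll":0},
    {"grip":0.95,"x":0,"y":0,"z":0,"roll":0}
  ]
}}

```text
clock: 20.8
tcp_pos: [0.665, 0.1781, 0.2483]
orientation: [-0.004, -0.066, 0.998, 0.02]
wrist_force: [0.2, 0.4, 0.4]
finger_gap: 0.0154
grip_force: 34.2
```

```bash
python3 -c "
from look import *
delta((.6655,.1935,.24))"
```

```text
clk 20.80 tcp [0.665  0.1781 0.2483] tool mm [-2.6 14.9  8.9] yaw -172.4 gap 0.0154 F [0.2 0.4 0.4]
```

>>> {"fn": "servo_tool", "kwargs": {
  "increments": [
    {"grip":0.95,"x":-2,"y":14,"z":10,"roll":0},
    {"grip":0.95,"x":0,"y":0,"z":0,"roll":0},
    {"grip":0.95,"x":0,"y":0,"z":0,"roll":0},
    {"grip":0.95,"x":0,"y":0,"z":0,"roll":0}
  ]
}}

```text
clock: 21.13
tcp_pos: [0.6654, 0.1917, 0.2394]
orientation: [-0.003, -0.065, 0.998, 0.02]
wrist_force: [-0.4, -1.5, 0.7]
finger_gap: 0.0154
grip_force: 34.3
```

```bash
python3 -c "
from look import *
delta((.6655,.1935,.24))
s=env.read_camera('side')
for px,c,a in blobs(s,'blue',(250,50,340,160)):print(a,c,ends(px))
p=env.get_state()['tcp_pos'];print('pred edge,foot',S.proj(p+[0,0.002,-.049]),S.proj(p+[0,.006,-.159]))
h=cv2.cvtColor(s,cv2.COLOR_RGB2HSV)
for r in range(105,150,5): print(r,[c for c in range(265,310) if 8<=h[r,c,0]<=22 and h[r,c,2]>130 and h[r,c,1]>70])
"
```

```text
clk 21.13 tcp [0.6654 0.1917 0.2394] tool mm [-0.3  1.8 -0.5] yaw -172.5 gap 0.0154 F [-0.4 -1.5  0.7]
19 [287.10526316  75.42105263] (array([287.26356065,  68.00562624]), array([286.92216339,  83.99833842]))
89 [289.68539326  96.29213483] (array([289.80026696,  87.0223093 ]), array([289.58963159, 104.01969906]))
pred edge,foot [[289.21259284 102.92463311]] [[288.42318301 140.54529796]]
105 []
110 [288, 289, 290]
115 [288, 289, 290]
120 [287, 288, 289, 290]
125 [287, 288, 289]
130 [271, 287, 288, 289]
135 [268, 269, 271, 272, 273, 274, 275, 276, 287, 288, 289]
140 [265, 266, 267, 268, 269, 287, 288, 289]
145 [288]
```

>>> {"fn": "servo_tool", "kwargs": {
  "increments": [
    {"grip":0.95,"x":-3,"y":2,"z":17,"roll":0},
    {"grip":0.95,"x":0,"y":0,"z":17,"roll":0},
    {"grip":0.95,"x":0,"y":0,"z":0,"roll":0},
    {"grip":0.95,"x":0,"y":0,"z":0,"roll":0}
  ],
  "grip_force": 20
}}

```text
clock: 21.52
tcp_pos: [0.6672, 0.1956, 0.2051]
orientation: [-0.004, -0.065, 0.998, 0.02]
wrist_force: [0.3, 1.1, 0.3]
finger_gap: 0.0153
grip_force: 34.3
```

>>> {"fn": "servo_tool", "kwargs": {
  "increments": [
    {"grip":0.95,"x":15,"y":0,"z":5,"roll":0},
    {"grip":0.95,"x":15,"y":0,"z":3,"roll":0},
    {"grip":0.95,"x":0,"y":0,"z":0,"roll":0}
  ]
}}

```text
clock: 21.77
tcp_pos: [0.6381, 0.1922, 0.2015]
orientation: [-0.0, -0.066, 0.998, 0.02]
wrist_force: [1.4, -0.1, 4.6]
finger_gap: 0.0149
grip_force: 34.7
```

>>> {"fn": "servo_tool", "kwargs": {
  "increments": [
    {"grip":0.95,"x":15,"y":0,"z":3,"roll":0},
    {"grip":0.95,"x":15,"y":0,"z":4,"roll":0},
    {"grip":0.95,"x":14,"y":0,"z":6,"roll":0},
    {"grip":0.95,"x":14,"y":0,"z":7,"roll":0},
    {"grip":0.95,"x":0,"y":0,"z":0,"roll":0}
  ]
}}

```text
clock: 22.18
tcp_pos: [0.5796, 0.1857, 0.1808]
orientation: [-0.001, -0.066, 0.998, 0.02]
wrist_force: [-0.4, -0.1, 4.5]
finger_gap: 0.0154
grip_force: 36.2
```

```bash
python3 -c "
from look import *
delta((.5134,.178,.11))
s=env.read_camera('side')
for px,c,a in blobs(s,'blue',(180,50,340,170)):print(a,c,ends(px))"
```

```text
clk 22.18 tcp [0.5796 0.1857 0.1808] tool mm [66.6 -1.8 70.8] yaw -172.4 gap 0.0154 F [-0.4 -0.1  4.5]
16 [252.375 102.375] (array([252.20561802,  99.04035026]), array([252.56026474, 106.02233615]))
61 [267.04918033 121.62295082] (array([263.59125396, 114.70406415]), array([269.78918383, 127.10536186]))
```

>>> {"fn": "servo_tool", "kwargs": {
  "increments": [
    {"grip":0.95,"x":13,"y":0,"z":8,"roll":0},
    {"grip":0.95,"x":12,"y":0,"z":9,"roll":0},
    {"grip":0.95,"x":11,"y":0,"z":10,"roll":0},
    {"grip":0.95,"x":11,"y":0,"z":11,"roll":0},
    {"grip":0.95,"x":0,"y":0,"z":0,"roll":0}
  ]
}}

```text
clock: 22.65
tcp_pos: [0.5322, 0.1809, 0.1398]
orientation: [-0.004, -0.066, 0.998, 0.02]
wrist_force: [-0.8, 0.1, 2.0]
finger_gap: 0.0152
grip_force: 34.2
```

>>> {"fn": "servo_tool", "kwargs": {
  "increments": [
    {"grip":0.95,"x":9,"y":0,"z":12,"roll":0},
    {"grip":0.95,"x":9,"y":0,"z":12,"roll":0},
    {"grip":0.95,"x":3,"y":0,"z":7,"roll":0},
    {"grip":0.95,"x":0,"y":0,"z":0,"roll":0},
    {"grip":0.95,"x":0,"y":0,"z":0,"roll":0}
  ]
}}

```text
clock: 23.07
tcp_pos: [0.5132, 0.1796, 0.1099]
orientation: [-0.003, -0.066, 0.998, 0.02]
wrist_force: [-0.8, -0.6, 1.7]
finger_gap: 0.015
grip_force: 31.1
```

>>> {"fn": "servo_tool", "kwargs": {
  "increments": [
    {"grip":0.7,"x":0,"y":0,"z":0,"roll":0},
    {"grip":0.65,"x":0,"y":0,"z":0,"roll":0},
    {"grip":0.65,"x":0,"y":0,"z":-25,"roll":0},
    {"grip":0.65,"x":0,"y":0,"z":-38,"roll":0},
    {"grip":0.6,"x":0,"y":0,"z":-38,"roll":0}
  ]
}}

```text
clock: 23.48
tcp_pos: [0.5122, 0.1754, 0.2106]
orientation: [-0.005, -0.066, 0.998, 0.02]
wrist_force: [0.9, -0.6, -0.1]
finger_gap: 0.0343
grip_force: 0.0
```

>>> {"fn": "servo_tool", "kwargs": {
  "increments": [
    {"grip":0.4,"x":0,"y":-38,"z":-15,"roll":0},
    {"grip":0.4,"x":0,"y":-38,"z":-15,"roll":0},
    {"grip":0.4,"x":0,"y":-38,"z":0,"roll":0},
    {"grip":0.4,"x":0,"y":-38,"z":0,"roll":0},
    {"grip":0.4,"x":0,"y":-38,"z":0,"roll":0}
  ]
}}

```text
clock: 23.9
tcp_pos: [0.5389, -0.0155, 0.2337]
orientation: [-0.002, -0.066, 0.998, 0.02]
wrist_force: [1.7, -0.1, -0.2]
finger_gap: 0.0513
grip_force: 0.0
```

>>> {"fn": "servo_tool", "kwargs": {
  "increments": [
    {"grip":0.4,"x":15,"y":-38,"z":-10,"roll":0},
    {"grip":0.4,"x":15,"y":-38,"z":-10,"roll":0},
    {"grip":0.4,"x":15,"y":-38,"z":0,"roll":0},
    {"grip":0.4,"x":0,"y":-38,"z":0,"roll":0},
    {"grip":0.4,"x":0,"y":0,"z":0,"roll":0}
  ]
}}

```text
clock: 24.32
tcp_pos: [0.5146, -0.1768, 0.2465]
orientation: [-0.002, -0.062, 0.998, 0.018]
wrist_force: [0.2, -0.7, 0.2]
finger_gap: 0.0511
grip_force: 0.0
```

```bash
python3 -c "
from chk import *
im=env.read_camera('top');s=env.read_camera('side')
delta((.5848,.0036,.25)); strikers(im)
for n,i,r in(('T',im,(180,140,350,290)),('S',s,(180,150,320,250))):
  for px,c,a in blobs(i,'orange',r,amin=60):print(n,a,c,ends(px))
cv2.imwrite('pics/m11.png',cv2.resize(im[140:280,80:380],(750,350),interpolation=cv2.INTER_CUBIC)[:,:,::-1])"
```

```text
clk 24.42 tcp [ 0.514  -0.1719  0.2465] tool mm [-92.7 165.    2.8] yaw -172.6 gap 0.0510 F [-0.6 -0.6  0.7]
red 254 [168.2 233. ] bed x,y mm of handle ends [[120.0, 28.0], [211.0, 30.0]]
green 195 [147.5 233.2] bed x,y mm of handle ends [[116.0, -18.0], [205.0, -16.0]]
blue 201 [188.6 230.2] bed x,y mm of handle ends [[121.0, 74.0], [210.0, 75.0]]
T 387 [194.93281654 196.38501292] (array([193.08496167, 168.86002875]), array([196.72532478, 223.0855737 ]))
T 171 [207.83625731 178.4502924 ] (array([206.37324743, 169.15434996]), array([209.33100646, 187.94790569]))
T 855 [209.63508772 225.56725146] (array([216.64435148, 188.12060973]), array([205.29755261, 248.74031624]))
T 217 [277.07373272 202.82488479] (array([276.87786271, 190.95252108]), array([277.27533912, 215.0449514 ]))
T 93 [181.75268817 239.69892473] (array([181.29047812, 228.94453687]), array([182.15584316, 249.07925954]))
S 411 [301.48418491 216.5377129 ] (array([314.77529207, 210.79406812]), array([288.61133616, 222.10061068]))
S 64 [309.609375 243.75    ] (array([318.84213077, 239.64493431]), array([300.47207019, 247.81262631]))
```

All three strikers are in lanes +23, -23 and +69. The keeper has been knocked: it is now at top px (277,203). I measure its pose.

```bash
python3 -c "
from chk import *
im=env.read_camera('top');s=env.read_camera('side')
h=cv2.cvtColor(im,cv2.COLOR_RGB2HSV)
m=np.zeros(h.shape[:2],np.uint8);m[135:285,250:310]=cv2.inRange(h,(12,75,120),(24,190,255))[135:285,250:310]
m=cv2.morphologyEx(m,cv2.MORPH_OPEN,np.ones((2,2),np.uint8))
p=np.argwhere(m)[:,::-1]; print(len(p)); r=cv2.minAreaRect(p.astype(np.float32)); print(r)
B=[T.plane(q,.009) for q in cv2.boxPoints(r)];B=np.array(B);print(B.mean(0),[np.linalg.norm(B[i]-B[i-1]).round(4) for i in range(4)])
print('block tri',tri((277.07,202.82),(301.48,216.54)))
W=np.array([T.plane(q,.009)[:2] for q in p]);c=W.mean(0);w=np.linalg.svd(W-c,full_matrices=False)[2][0];print('axis yaw of y',np.degrees(np.arctan2(-w[0]*np.sign(w[1]),abs(w[1]))), 'mean',c)
cv2.imwrite('pics/m12.png',np.hstack([cv2.resize(im[140:280,240:310],(280,560),interpolation=cv2.INTER_CUBIC),cv2.resize(s[160:265,210:375],(500,318),interpolation=cv2.INTER_CUBIC)[:,:,:] if 0 else np.vstack([cv2.resize(s[170:270,220:370],(480,320),interpolation=cv2.INTER_CUBIC),np.zeros((240,480,3),np.uint8)])])[:,:,::-1])"
```

```text
1654
((277.76922607421875, 205.34616088867188), (117.19709014892578, 16.475299835205078), 88.15238952636719)
[ 0.60010254 -0.02412728  0.009     ] [np.float64(0.287), np.float64(0.0405), np.float64(0.2873), np.float64(0.04)]
block tri (array([ 0.60432634, -0.0222828 ,  0.0257311 ]), array([ 0.09077499, -0.23825624]), array([-0.49284973,  0.04586366]))
axis yaw of y -87.85513508739264 mean [ 0.59889924 -0.02393104]
```

View pics/m12.png

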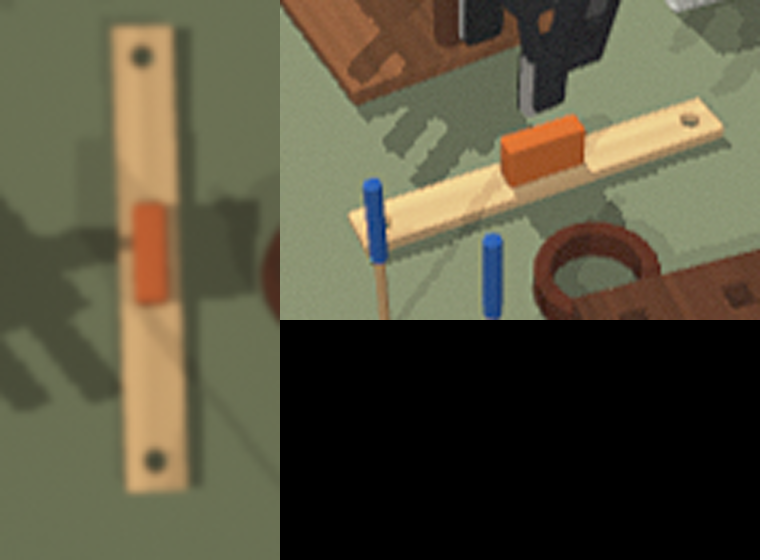

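The bar lies along world x: holes at top px (275.3,154.3) and (278.8,255.0), orange block between them at (277,203), nothing on it. The fingers are well away.

```bash
python3 -c "
from chk import *
im=cv2.imread('pics/m12.png')[:,:280]; g=cv2.cvtColor(im,cv2.COLOR_BGR2GRAY).astype(float)
H=[]
for x,y in((141,57),(155,460)):
  w=g[y-16:y+17,x-16:x+17]; k=np.clip(np.median(w)-25-w,0,None); yy,xx=np.mgrid[-16:17,-16:17]; c=((xx*k).sum()/k.sum()+x+.5,(yy*k).sum()/k.sum()+y+.5); q=(240+c[0]/4-.5,140+c[1]/4-.5); H.append(T.plane(q,.007)); print(q,H[-1].round(4))
d=H[0]-H[1];m=(H[0]+H[1])/2;print(np.linalg.norm(d),'yaw',np.degrees(np.arctan2(d[1],d[0])),'mid',m)
delta((m[0],m[1],.15)); inframe((m[0],m[1],.15),np.degrees(np.arctan2(d[1],d[0]))+180);s=env.get_state();print(s['joint_pos'],s['orientation'])"
```

```text
(np.float64(274.97564465598265), np.float64(153.7057024942764)) [ 0.7267 -0.0165  0.007 ]
(np.float64(278.40721993210474), np.float64(254.8120453443259)) [ 0.4786 -0.0266  0.007 ]
0.24829005868010603 yaw 2.3279412269198954 mid [ 0.60265915 -0.02151746  0.007     ]
clk 24.52 tcp [ 0.514  -0.1697  0.2466] tool mm [-107.7  131.2  101.6] yaw -172.4 gap 0.0511 F [ 0.6 -0.5  0.1]
mm in tool axes at yaw 182.3279412269199 [-94.6 144.5  96.6]
[-0.48474053  0.26346105  0.01488612  1.34889661  0.03122572 -0.61716184] [-0.00319003 -0.06594058  0.9976123   0.02028201]
```

>>> {"fn": "servo_tool", "kwargs": {
  "increments": [
    {"grip":0.4,"x":0,"y":0,"z":0,"roll":5.3},
    {"grip":0.4,"x":-24,"y":30,"z":8,"roll":0},
    {"grip":0.4,"x":-24,"y":30,"z":18,"roll":0},
    {"grip":0.4,"x":-24,"y":30,"z":24,"roll":0},
    {"grip":0.4,"x":-22,"y":26,"z":24,"roll":0}
  ]
}}

```text
clock: 24.93
tcp_pos: [0.6019, -0.0476, 0.1793]
orientation: [-0.003, -0.021, 1.0, 0.02]
wrist_force: [0.9, -0.4, -0.2]
finger_gap: 0.0511
grip_force: 0.0
```

>>> {"fn": "servo_tool", "kwargs": {
  "increments": [
    {"grip":0.4,"x":0,"y":20,"z":22,"roll":0},
    {"grip":0.4,"x":0,"y":0,"z":0,"roll":0},
    {"grip":0.4,"x":0,"y":0,"z":0,"roll":0},
    {"grip":0.4,"x":0,"y":0,"z":0,"roll":0},
    {"grip":0.4,"x":0,"y":0,"z":0,"roll":0}
  ]
}}

```text
clock: 25.35
tcp_pos: [0.6003, -0.0303, 0.1591]
orientation: [-0.003, -0.02, 1.0, 0.019]
wrist_force: [-1.0, -0.5, 0.4]
finger_gap: 0.0512
grip_force: 0.0
```

```bash
python3 -c "
from chk import *
delta((.6027,-.0215,.06))
s=env.read_camera('side')
for px,c,a in blobs(s,'orange',(180,150,340,250),amin=60):print('S',a,c)"
```

```text
clk 25.35 tcp [ 0.6003 -0.0303  0.1591] tool mm [-3.2  4.9 99.3] yaw -177.7 gap 0.0512 F [-1.  -0.5  0.4]
S 410 [301.47804878 216.5195122 ]
S 154 [318.48701299 244.77272727]
```

>>> {"fn": "servo_tool", "kwargs": {
  "increments": [
    {"grip":0.4,"x":-3,"y":5,"z":30,"roll":0},
    {"grip":0.4,"x":0,"y":0,"z":35,"roll":0},
    {"grip":0.4,"x":0,"y":0,"z":32,"roll":0},
    {"grip":0.4,"x":0,"y":0,"z":0,"roll":0},
    {"grip":0.4,"x":0,"y":0,"z":0,"roll":0}
  ]
}}

```text
clock: 25.82
tcp_pos: [0.6004, -0.0219, 0.0604]
orientation: [-0.005, -0.019, 1.0, 0.02]
wrist_force: [0.6, 0.3, 0.9]
finger_gap: 0.0508
grip_force: 0.0
```

```bash
python3 -c "
from chk import *
delta((.6027,-.0215,.017))"
```

```text
clk 25.82 tcp [ 0.6004 -0.0219  0.0604] tool mm [-2.8 -1.5 43.3] yaw -177.8 gap 0.0508 F [0.6 0.3 0.9]
```

>>> {"fn": "servo_tool", "kwargs": {
  "increments": [
    {"grip":0.4,"x":-2.5,"y":-1.5,"z":20,"roll":0},
    {"grip":0.4,"x":0,"y":0,"z":18,"roll":0},
    {"grip":0.4,"x":0,"y":0,"z":4,"roll":0},
    {"grip":0.4,"x":0,"y":0,"z":0,"roll":0},
    {"grip":0.4,"x":0,"y":0,"z":0,"roll":0}
  ]
}}

```text
clock: 26.23
tcp_pos: [0.6052, -0.0215, 0.0209]
orientation: [-0.003, -0.019, 1.0, 0.019]
wrist_force: [0.1, -0.3, -0.5]
finger_gap: 0.0512
grip_force: 0.0
```

>>> {"fn": "servo_tool", "kwargs": {
  "increments": [
    {"grip":0.7,"x":0,"y":0,"z":0,"roll":0},
    {"grip":0.95,"x":0,"y":0,"z":0,"roll":0},
    {"grip":0.95,"x":0,"y":0,"z":0,"roll":0},
    {"grip":0.95,"x":0,"y":0,"z":0,"roll":0},
    {"grip":0.95,"x":0,"y":0,"z":0,"roll":0}
  ],
  "grip_force": 80
}}

```text
clock: 26.65
tcp_pos: [0.6051, -0.0215, 0.0208]
orientation: [-0.002, -0.02, 1.0, 0.019]
wrist_force: [-0.7, -0.0, 6.8]
finger_gap: 0.0186
grip_force: 79.3
```

```bash
python3 -c "
from chk import *
delta((.6027,-.0215,.017))"
```

```text
clk 26.65 tcp [ 0.6051 -0.0215  0.0208] tool mm [ 2.3 -0.   3.8] yaw -177.7 gap 0.0186 F [-0.7 -0.   6.8]
```

>>> {"fn": "servo_tool", "kwargs": {
  "increments": [
    {"grip":0.95,"x":0,"y":0,"z":-15,"roll":0},
    {"grip":0.95,"x":0,"y":0,"z":-30,"roll":0},
    {"grip":0.95,"x":0,"y":0,"z":-36,"roll":0},
    {"grip":0.95,"x":0,"y":0,"z":-36,"roll":0},
    {"grip":0.95,"x":0,"y":0,"z":-36,"roll":0}
  ],
  "grip_force": 100
}}

```text
clock: 27.07
tcp_pos: [0.6045, -0.0268, 0.1732]
orientation: [-0.004, -0.02, 1.0, 0.02]
wrist_force: [0.8, 0.7, -2.0]
finger_gap: 0.0184
grip_force: 97.9
```

>>> {"fn": "servo_tool", "kwargs": {
  "increments": [
    {"grip":0.95,"x":0,"y":0,"z":-36,"roll":0},
    {"grip":0.95,"x":0,"y":0,"z":-20,"roll":4},
    {"grip":0.95,"x":0,"y":0,"z":0,"roll":7},
    {"grip":0.95,"x":0,"y":0,"z":0,"roll":7},
    {"grip":0.95,"x":0,"y":0,"z":0,"roll":7}
  ]
}}

```text
clock: 27.48
tcp_pos: [0.6057, -0.0292, 0.2286]
orientation: [-0.007, 0.2, 0.98, 0.018]
wrist_force: [0.3, -0.2, -1.8]
finger_gap: 0.0185
grip_force: 97.8
```

>>> {"fn": "servo_tool", "kwargs": {
  "increments": [
    {"grip":0.95,"x":0,"y":0,"z":0,"roll":7},
    {"grip":0.95,"x":0,"y":0,"z":0,"roll":7},
    {"grip":0.95,"x":0,"y":0,"z":0,"roll":7},
    {"grip":0.95,"x":0,"y":0,"z":0,"roll":7},
    {"grip":0.95,"x":0,"y":0,"z":0,"roll":7}
  ]
}}

```text
clock: 27.9
tcp_pos: [0.6053, -0.0291, 0.2276]
orientation: [-0.014, 0.485, 0.874, 0.015]
wrist_force: [-0.3, 0.2, -2.3]
finger_gap: 0.0187
grip_force: 97.8
```

>>> {"fn": "servo_tool", "kwargs": {
  "increments": [
    {"grip":0.95,"x":0,"y":0,"z":0,"roll":7},
    {"grip":0.95,"x":0,"y":0,"z":0,"roll":7},
    {"grip":0.95,"x":0,"y":0,"z":0,"roll":7},
    {"grip":0.95,"x":0,"y":0,"z":0,"roll":4},
    {"grip":0.95,"x":0,"y":0,"z":0,"roll":0}
  ]
}}

```text
clock: 28.32
tcp_pos: [0.6053, -0.0291, 0.2276]
orientation: [-0.016, 0.661, 0.75, 0.012]
wrist_force: [-0.1, 0.3, -1.7]
finger_gap: 0.0185
grip_force: 97.8
```

```bash
python3 -c "
from chk import *
delta((.577,.258,.25));s=env.get_state();print(s['orientation'],s['joint_pos'])
im=env.read_camera('side')
for px,c,a in blobs(im,'orange',(150,60,400,250),amin=60):print('S',a,c)
print(S.proj(s['tcp_pos']+[0,0,.006]))"
```

```text
clk 28.32 tcp [ 0.6053 -0.0291  0.2276] tool mm [289.    7.6 -10.8] yaw 97.2 gap 0.0185 F [-0.1  0.3 -1.7]
[-0.01641597  0.66141763  0.74974518  0.0118066 ] [-0.19884869  0.38700379  0.14220623  1.34261789  0.03687373  1.24662022]
S 304 [310.75328947 144.73355263]
S 122 [317.92622951 243.79508197]
[[305.56734326 141.38276963]]
```

>>> {"fn": "servo_tool", "kwargs": {
  "increments": [
    {"grip":0.95,"x":25,"y":2,"z":0,"roll":-0.5},
    {"grip":0.95,"x":36,"y":2,"z":0,"roll":0},
    {"grip":0.95,"x":36,"y":2,"z":0,"roll":0},
    {"grip":0.95,"x":36,"y":0,"z":0,"roll":0},
    {"grip":0.95,"x":36,"y":0,"z":0,"roll":0}
  ]
}}

```text
clock: 28.78
tcp_pos: [0.5886, 0.1403, 0.2344]
orientation: [-0.016, 0.657, 0.754, 0.012]
wrist_force: [1.1, -0.0, -1.8]
finger_gap: 0.018
grip_force: 97.8
```

>>> {"fn": "servo_tool", "kwargs": {
  "increments": [
    {"grip":0.95,"x":36,"y":0,"z":0,"roll":0},
    {"grip":0.95,"x":36,"y":0,"z":0,"roll":0},
    {"grip":0.95,"x":25,"y":0,"z":0,"roll":0},
    {"grip":0.95,"x":0,"y":0,"z":0,"roll":0},
    {"grip":0.95,"x":0,"y":0,"z":0,"roll":0}
  ]
}}

```text
clock: 29.2
tcp_pos: [0.5753, 0.2365, 0.2382]
orientation: [-0.016, 0.656, 0.755, 0.012]
wrist_force: [-0.1, -0.6, -2.6]
finger_gap: 0.018
grip_force: 97.8
```

>>> {"fn": "servo_tool", "kwargs": {
  "increments": [
    {"grip":0.95,"x":0,"y":0,"z":0,"roll":0},
    {"grip":0.95,"x":0,"y":0,"z":0,"roll":0},
    {"grip":0.95,"x":0,"y":0,"z":0,"roll":0}
  ]
}}

```text
clock: 29.45
tcp_pos: [0.5762, 0.2337, 0.2382]
orientation: [-0.016, 0.658, 0.753, 0.012]
wrist_force: [-0.6, -0.6, -2.0]
finger_gap: 0.0185
grip_force: 97.8
```

```bash
python3 -c "
from chk import *
delta((.577,.258,.23));s=env.get_state();print(s['orientation'])
im=env.read_camera('top');si=env.read_camera('side')
h=cv2.cvtColor(im,cv2.COLOR_RGB2HSV)
cv2.imwrite('pics/m13.png',np.hstack([cv2.resize(im[150:270,50:220],(400,282),interpolation=cv2.INTER_CUBIC),cv2.resize(si[40:160,180:340],(376,282),interpolation=cv2.INTER_CUBIC)])[:,:,::-1])"
```

```text
clk 29.45 tcp [0.5762 0.2337 0.2382] tool mm [23.6  4.   9.1] yaw 97.7 gap 0.0185 F [-0.6 -0.6 -2. ]
[-0.01615822  0.6580643   0.75269463  0.01187797]
```

>>> {"fn": "servo_tool", "kwargs": {
  "increments": [
    {"grip":0.95,"x":20,"y":3.6,"z":15,"roll":0},
    {"grip":0.95,"x":0,"y":0,"z":20,"roll":0},
    {"grip":0.95,"x":0,"y":0,"z":9,"roll":0},
    {"grip":0.95,"x":0,"y":0,"z":0,"roll":0},
    {"grip":0.95,"x":0,"y":0,"z":0,"roll":0}
  ]
}}

```text
clock: 29.97
tcp_pos: [0.576, 0.2562, 0.1946]
orientation: [-0.017, 0.658, 0.753, 0.011]
wrist_force: [-0.3, -0.1, -1.1]
finger_gap: 0.0186
grip_force: 98.0
```

```bash
python3 -c "
from chk import *
delta((.577,.2547,.188))
im=env.read_camera('top');si=env.read_camera('side')
z=lambda a:cv2.resize(a,(390,290),interpolation=cv2.INTER_CUBIC)
A=S.proj([.5605,.381,.16])[0]; B=S.proj([.5936,.1352,.16])[0]; C=T.proj([.5605,.381,.16])[0]; D=T.proj([.5936,.1352,.16])[0]
print(A,B,C,D)
k=lambda a,c:z(a[int(c[1])-18:int(c[1])+18,int(c[0])-24:int(c[0])+24])
cv2.imwrite('pics/m13.png',np.vstack([np.hstack([k(im,C),k(im,D)]),np.hstack([k(si,A),k(si,B)])])[:,:,::-1])"
```

```text
clk 29.97 tcp [0.576  0.2562 0.1946] tool mm [-1.9  0.8  6.5] yaw 97.7 gap 0.0186 F [-0.3 -0.1 -1.1]
[226.55455412  89.36580448] [270.33929725 132.43255117] [ 90.23046923 215.6706076 ] [205.47696304 201.2918387 ]
```

View pics/m13.png

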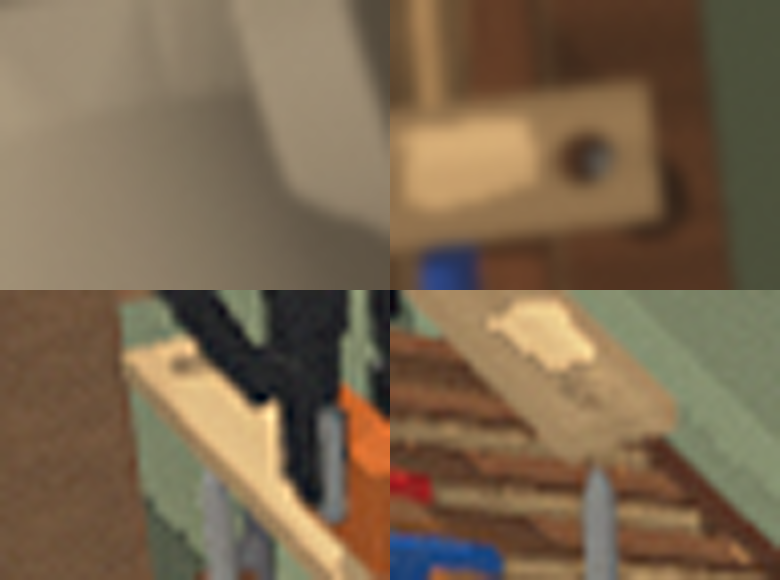

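The last picture shows the near hole at top px (205.1,202.6) with the pin visible inside it at (207.2,202.5). In the side view the holes are at (225.0,79.9) and (269.4,126.4), with the pin tips below at (228.5,93.3) and (271.8,135.1). I work out the offset.

```bash
python3 -c "
from chk import *
pa=np.array([.5603,.3810,.151]);pb=np.array([.5934,.1352,.151])
ca=S.proj(pa)[0]-[228.5,93.5];cb=S.proj(pb)[0]-[271.8,135.4];print('side corr',ca,cb)
ha=np.array([225.,79.9])+ca;hb=np.array([269.4,126.4])+cb;t=np.array([205.1,202.6])
print('near hole tri',tri(t,hb))
for z in(.174,.178,.182,.186):
  print(z,'near top',(T.plane(t,z)-pb).round(4)[:2],'near side',(S.plane(hb,z)-pb).round(4)[:2],'far side',(S.plane(ha,z)-pa).round(4)[:2])
R=Rn.from_quat(np.roll(env.get_state()['orientation'],-1)).as_matrix();print(R.round(3)); p=env.get_state()['tcp_pos']
for s in(.1263,-.1217): print('rigid hole pred',(p+R@[s,0,.0118]).round(4))
"
```

```text
side corr [-1.67986147 -1.05042177] [-1.43460034  0.36016156]
near hole tri (array([0.58880817, 0.13420183, 0.1769759 ]), array([-0.06654854,  0.20248703]), array([ 0.36421117, -0.03483435]))
0.174 near top [-0.0039 -0.0008] near side [-0.0038  0.0037] far side [0.0029 0.0357]
0.178 near top [-0.0043 -0.0012] near side [-0.006  -0.0024] far side [0.001  0.0274]
0.182 near top [-0.0046 -0.0017] near side [-0.0081 -0.0085] far side [-0.001   0.0191]
0.186 near top [-0.005  -0.0021] near side [-0.0103 -0.0146] far side [-0.0029  0.0107]
[[-0.134  0.991 -0.007]
 [ 0.99   0.134  0.04 ]
 [ 0.04  -0.002 -0.999]]
rigid hole pred [0.56   0.3821 0.1894]
rigid hole pred [0.5933 0.1365 0.1794]
```

The bar sits about 3.5–4 mm towards the robot from the pins. I correct that and re-measure the near hole.

>>> {"fn": "servo_tool", "kwargs": {
  "increments": [
    {"grip":0.95,"x":0.5,"y":3.5,"z":0,"roll":0},
    {"grip":0.95,"x":0,"y":0,"z":8,"roll":0},
    {"grip":0.95,"x":0,"y":0,"z":0,"roll":0},
    {"grip":0.95,"x":0,"y":0,"z":0,"roll":0},
    {"grip":0.95,"x":0,"y":0,"z":0,"roll":0}
  ]
}}

```text
clock: 30.48
tcp_pos: [0.5796, 0.2583, 0.1869]
orientation: [-0.016, 0.658, 0.753, 0.012]
wrist_force: [-1.0, 0.4, -1.5]
finger_gap: 0.018
grip_force: 98.0
```

```bash
python3 -c "
from chk import *
d=delta((.577,.2547,.188))
im=env.read_camera('top')
a=cv2.resize(im[192:214,192:220],None,fx=8,fy=8,interpolation=cv2.INTER_CUBIC)
g=cv2.cvtColor(a,cv2.COLOR_RGB2HSV)
m=((g[:,:,2]<95)|(g[:,:,1]<60)).astype(np.uint8)
n,l,st,ce=cv2.connectedComponentsWithStats(m)
for i in range(1,n):
  if st[i,4]>200: print(st[i],(ce[i]+.5)/8-.5+[192,192])
print(im[198:207,201:211].mean(2).astype(int))
print('want', T.proj([.5934,.1352,.171]))"
```

```text
clk 30.48 tcp [0.5796 0.2583 0.1869] tool mm [-3.1 -3.1 -1.2] yaw 97.7 gap 0.0180 F [-1.   0.4 -1.5]
[    0     0   224   176 13507] [212.48949156 205.26306267]
[  79   53   45   43 1397] [204.16638332 200.76454009]
[[109  97  83  74  78  87 101 111 114 114]
 [ 94  75  61  56  56  66  84 103 110 111]
 [ 81  62  53  50  50  56  75  97 108 109]
 [ 77  60  53  50  53  65  80  97 106 108]
 [ 83  65  55  54  63  78  91 102 107 109]
 [ 92  77  64  63  74  89 101 108 110 111]
 [103  93  85  83  88 100 108 112 111 112]
 [110 107 104 103 105 109 112 112 113 113]
 [113 112 112 111 111 112 113 114 112 112]]
want [[204.90883704 200.90915191]]
```

>>> {"fn": "servo_tool", "kwargs": {
  "increments": [
    {"grip":0.95,"x":-1.8,"y":0,"z":0,"roll":0},
    {"grip":0.95,"x":0,"y":0,"z":5,"roll":0},
    {"grip":0.95,"x":0,"y":0,"z":5,"roll":0},
    {"grip":0.95,"x":0,"y":0,"z":5,"roll":0},
    {"grip":0.95,"x":0,"y":0,"z":0,"roll":0}
  ],
  "grip_force": 60
}}

```text
clock: 30.95
tcp_pos: [0.579, 0.2569, 0.1702]
orientation: [-0.017, 0.658, 0.753, 0.011]
wrist_force: [0.1, -0.2, -3.1]
finger_gap: 0.0184
grip_force: 98.0
```

>>> {"fn": "servo_tool", "kwargs": {
  "increments": [
    {"grip":0.95,"x":0,"y":0,"z":5,"roll":0},
    {"grip":0.95,"x":0,"y":0,"z":0,"roll":0}
  ]
}}

```text
clock: 31.12
tcp_pos: [0.5793, 0.2569, 0.1659]
orientation: [-0.016, 0.658, 0.753, 0.011]
wrist_force: [-0.1, -0.7, -3.0]
finger_gap: 0.0182
grip_force: 97.9
```

```bash
python3 -c "
from chk import *
d=delta((.577,.2547,.188)); print(env.get_state()['ft_torque'])
im=env.read_camera('top')
a=cv2.resize(im[192:214,192:220],None,fx=8,fy=8,interpolation=cv2.INTER_CUBIC)
g=cv2.cvtColor(a,cv2.COLOR_RGB2HSV)
print(im[197:208,199:212].mean(2).astype(int)); print(im[197:208,199:212,0].astype(int)-im[197:208,199:212,2])
print('want', T.proj([.5934,.1352,.157]))"
```

```text
clk 31.12 tcp [0.5793 0.2569 0.1659] tool mm [ -1.   -2.7 -22.2] yaw 97.7 gap 0.0182 F [-0.1 -0.7 -3. ]
[-0.26756875 -0.00885354  0.02347594]
[[120 115 114 115 115 115 113 112 114 114 115 116 116]
 [131 121 118 116 115 110 105 102 104 110 115 117 116]
 [144 130 121 114 106  94  81  77  84  96 107 113 114]
 [152 137 121 107  90  72  59  58  65  78  96 107 112]
 [151 131 114  97  74  57  56  64  68  74  88 102 108]
 [145 124 109  93  69  55  63  77  82  82  90 102 108]
 [142 122 107  93  71  57  67  81  88  90  96 105 109]
 [140 122 109  99  83  69  70  81  89  95 103 108 110]
 [134 119 111 105  98  88  84  89  95 102 108 111 112]
 [121 115 112 111 108 104 103 104 106 109 111 112 112]
 [114 113 112 112 111 112 111 111 112 112 113 112 112]]
[[72 70 69 70 69 70 69 68 68 69 69 70 70]
 [78 72 71 70 70 67 65 63 64 67 68 70 70]
 [85 79 73 70 66 60 53 50 52 59 65 69 69]
 [89 82 74 66 58 49 39 32 34 45 58 65 66]
 [88 79 69 62 52 39 26 19 20 32 48 61 66]
 [86 75 66 60 47 33 20 15 14 25 45 59 65]
 [85 73 66 60 48 33 21 15 17 29 49 62 66]
 [84 74 66 62 53 42 30 25 28 41 57 65 66]
 [80 73 67 64 61 54 47 45 48 55 63 65 66]
 [72 70 67 66 65 64 62 61 62 65 66 67 67]
 [68 68 67 67 66 66 67 66 66 66 66 67 67]]
want [[205.62823788 201.51217553]]
```

The pin shows inside the near hole and there is no contact force. I keep lowering, watching the force.

>>> {"fn": "servo_tool", "kwargs": {
  "increments": [
    {"grip":0.95,"x":-0.3,"y":0,"z":4,"roll":0},
    {"grip":0.95,"x":0,"y":0,"z":4,"roll":0},
    {"grip":0.95,"x":-0.3,"y":0,"z":4,"roll":0},
    {"grip":0.95,"x":0,"y":0,"z":0,"roll":0}
  ]
}}

```text
clock: 31.5
tcp_pos: [0.5793, 0.2569, 0.1538]
orientation: [-0.017, 0.658, 0.753, 0.011]
wrist_force: [-1.5, -2.2, -2.6]
finger_gap: 0.0185
grip_force: 98.0
```

>>> {"fn": "servo_tool", "kwargs": {
  "increments": [
    {"grip":0.95,"x":-0.3,"y":0,"z":4,"roll":0},
    {"grip":0.95,"x":0,"y":0,"z":4,"roll":0},
    {"grip":0.95,"x":-0.2,"y":0,"z":4,"roll":0},
    {"grip":0.95,"x":0,"y":0,"z":0,"roll":0}
  ]
}}

```text
clock: 31.83
tcp_pos: [0.5794, 0.257, 0.1418]
orientation: [-0.016, 0.658, 0.753, 0.011]
wrist_force: [-1.2, -3.3, -2.4]
finger_gap: 0.0182
grip_force: 98.0
```

```bash
python3 -c "
from chk import *
d=delta((.577,.2547,.129)); print(env.get_state()['ft_torque'])
si=env.read_camera('side')
for px,c,a in blobs(si,'orange',(200,60,300,160),amin=30):print(a,c,px.min(0),px.max(0))
strikers(env.read_camera('top'))"
```

```text
clk 31.83 tcp [0.5794 0.257  0.1418] tool mm [-2.5 -2.6 12.7] yaw 97.8 gap 0.0182 F [-1.2 -3.3 -2.4]
[-0.69355068  0.1300341  -0.0882084 ]
182 [250.92307692 114.98351648] [246. 102.] [256. 125.]
51 [227.31372549 144.80392157] [220. 139.] [239. 154.]
red 238 [168.3 234.1] bed x,y mm of handle ends [[125.0, 28.0], [211.0, 30.0]]
green 77 [147.9 243.7] bed x,y mm of handle ends [[170.0, -17.0], [205.0, -16.0]]
blue 183 [188.8 231.7] bed x,y mm of handle ends [[127.0, 74.0], [210.0, 75.0]]
```

Both pins are engaged, with a light side force (-y). I ease off 1.5 mm and go on down.

>>> {"fn": "servo_tool", "kwargs": {
  "increments": [
    {"grip":0.95,"x":-1.5,"y":-0.5,"z":3,"roll":0},
    {"grip":0.95,"x":0,"y":0,"z":3,"roll":0},
    {"grip":0.95,"x":0,"y":0,"z":3,"roll":0},
    {"grip":0.95,"x":0,"y":0,"z":0,"roll":0}
  ]
}}

```text
clock: 32.27
tcp_pos: [0.5795, 0.2563, 0.1333]
orientation: [-0.016, 0.657, 0.753, 0.012]
wrist_force: [-0.4, -0.5, -2.1]
finger_gap: 0.0184
grip_force: 98.0
```

>>> {"fn": "servo_tool", "kwargs": {
  "increments": [
    {"grip":0.95,"x":0,"y":0,"z":1.5,"roll":0},
    {"grip":0.95,"x":0,"y":0,"z":0,"roll":0}
  ]
}}

```text
clock: 32.43
tcp_pos: [0.5796, 0.2564, 0.1326]
orientation: [-0.016, 0.657, 0.753, 0.012]
wrist_force: [0.1, 0.6, 1.1]
finger_gap: 0.0181
grip_force: 98.2
```

Shoulder contact at one end (Fz turning up). I release gently.

>>> {"fn": "servo_tool", "kwargs": {
  "increments": [
    {"grip":0.75,"x":0,"y":0,"z":0,"roll":0},
    {"grip":0.6,"x":0,"y":0,"z":0,"roll":0},
    {"grip":0.5,"x":0,"y":0,"z":0,"roll":0},
    {"grip":0.4,"x":0,"y":0,"z":0,"roll":0},
    {"grip":0.4,"x":0,"y":0,"z":0,"roll":0}
  ],
  "grip_force": 20
}}

```text
clock: 32.85
tcp_pos: [0.5795, 0.2561, 0.1326]
orientation: [-0.016, 0.658, 0.753, 0.012]
wrist_force: [0.2, 0.1, -0.8]
finger_gap: 0.0513
grip_force: 0.0
```

>>> {"fn": "servo_tool", "kwargs": {
  "increments": [
    {"grip":0.4,"x":0,"y":0,"z":-15,"roll":0},
    {"grip":0.4,"x":0,"y":0,"z":-30,"roll":0},
    {"grip":0.4,"x":0,"y":0,"z":-35,"roll":0},
    {"grip":0.4,"x":0,"y":0,"z":-35,"roll":0},
    {"grip":0.4,"x":0,"y":0,"z":-10,"roll":0}
  ]
}}

```text
clock: 33.27
tcp_pos: [0.5824, 0.2515, 0.2636]
orientation: [-0.014, 0.658, 0.753, 0.016]
wrist_force: [1.4, 0.6, 0.3]
finger_gap: 0.0509
grip_force: 0.0
```

>>> {"fn": "servo_tool", "kwargs": {
  "increments": [
    {"grip":0.4,"x":-38,"y":0,"z":0,"roll":0},
    {"grip":0.4,"x":-38,"y":0,"z":0,"roll":0},
    {"grip":0.4,"x":-38,"y":0,"z":0,"roll":0},
    {"grip":0.4,"x":-38,"y":0,"z":0,"roll":0},
    {"grip":0.4,"x":-38,"y":0,"z":0,"roll":0}
  ]
}}

```text
clock: 33.68
tcp_pos: [0.6061, 0.0615, 0.2496]
orientation: [-0.016, 0.657, 0.753, 0.012]
wrist_force: [0.8, 0.8, -0.1]
finger_gap: 0.0516
grip_force: 0.0
```

>>> {"fn": "servo_tool", "kwargs": {
  "increments": [
    {"grip":0.4,"x":-38,"y":0,"z":0,"roll":0},
    {"grip":0.4,"x":-38,"y":0,"z":0,"roll":0},
    {"grip":0.4,"x":-38,"y":0,"z":0,"roll":0},
    {"grip":0.4,"x":0,"y":0,"z":0,"roll":0},
    {"grip":0.4,"x":0,"y":0,"z":0,"roll":0}
  ]
}}

```text
clock: 34.1
tcp_pos: [0.6215, -0.0523, 0.2444]
orientation: [-0.016, 0.659, 0.752, 0.012]
wrist_force: [0.1, 0.3, -0.8]
finger_gap: 0.0513
grip_force: 0.0
```

```bash
python3 -c "
from chk import *
im=env.read_camera('top');si=env.read_camera('side'); delta((.577,.2547,.129)); strikers(im)
O=(142,195,172,228)
for px,c,a in blobs(im,'orange',O,amin=40,smin=170):print('T',a,c,px.min(0),px.max(0))
for px,c,a in blobs(si,'orange',(225,85,290,160),amin=60):print('S',a,c,px.min(0),px.max(0)); cs=c
print('want block centre T,S',T.proj([.577,.258,.135]),S.proj([.577,.258,.135]))
h=cv2.cvtColor(im,cv2.COLOR_RGB2HSV);m=np.zeros(h.shape[:2],np.uint8);m[190:230,80:225]=cv2.inRange(h,(12,75,135),(24,170,255))[190:230,80:225]
n,l,st,ce=cv2.connectedComponentsWithStats(m)
for i in range(1,n):
  if st[i,4]>60: print('bar piece',st[i],ce[i])
cv2.imwrite('pics/m14.png',np.hstack([cv2.resize(im[180:240,75:225],(390,290)),cv2.resize(si[75:175,200:330],(390,290),interpolation=cv2.INTER_CUBIC)])[:,:,::-1])"
```

```text
clk 34.20 tcp [ 0.6212 -0.0497  0.2449] tool mm [302.6  -2.5 128.3] yaw 97.7 gap 0.0515 F [-0.6  1.1  0.4]
red 231 [168.3 234.5] bed x,y mm of handle ends [[125.0, 28.0], [211.0, 30.0]]
green 160 [147.5 235.4] bed x,y mm of handle ends [[126.0, -18.0], [205.0, -16.0]]
blue 176 [188.7 231.4] bed x,y mm of handle ends [[127.0, 74.0], [210.0, 75.0]]
T 201 [152.51243781 208.60199005] [142. 204.] [164. 214.]
S 264 [248.92045455 117.89393939] [241. 107.] [257. 129.]
want block centre T,S [[150.54346503 209.38336315]] [[247.37819684 117.99449022]]
bar piece [  88  190  129   36 1813] [152.61665747 209.24931054]
```

The strikers are unmoved and the block sits at the seated height in both views. Last numeric check is levelness: how much pin stands above the bar at each post.

```bash
python3 -c "
from chk import *
si=env.read_camera('side'); h=cv2.cvtColor(si,cv2.COLOR_RGB2HSV).astype(int)
for n,p,x0,tip in(('far',[.5603,.381],228.5,92.5),('near',[.5934,.1352],271.8,135.)):
  P=S.proj([p+[z] for z in(.152,.117,.108)]); print(n,'expected tip, bar top, shoulder rows',P[:,1].round(1),'tip seen',tip)
  for r in range(int(tip)-2,int(tip)+20): print(r,h[r,int(round(x0+ (r-tip)*.08)),:].tolist(),end=' ')
  print()"
```

```text
far expected tip, bar top, shoulder rows [ 92.1 103.7 106.7] tip seen 92.5
90 [38, 53, 131] 91 [36, 56, 128] 92 [33, 31, 146] 93 [36, 39, 130] 94 [34, 33, 115] 95 [33, 21, 119] 96 [23, 9, 114] 97 [11, 17, 121] 98 [21, 15, 123] 99 [12, 10, 124] 100 [10, 6, 119] 101 [24, 10, 124] 102 [6, 10, 125] 103 [15, 8, 124] 104 [70, 6, 124] 105 [14, 49, 126] 106 [17, 111, 173] 107 [17, 112, 217] 108 [19, 101, 240] 109 [20, 99, 236] 110 [20, 101, 233] 111 [19, 102, 236] 
near expected tip, bar top, shoulder rows [135.4 147.9 151. ] tip seen 135.0
133 [15, 118, 130] 134 [18, 114, 132] 135 [16, 114, 128] 136 [11, 94, 122] 137 [15, 31, 117] 138 [72, 11, 120] 139 [30, 4, 125] 140 [30, 6, 127] 141 [20, 6, 126] 142 [0, 2, 122] 143 [0, 6, 123] 144 [16, 42, 129] 145 [19, 43, 125] 146 [15, 22, 118] 147 [107, 18, 102] 148 [105, 10, 106] 149 [98, 10, 105] 150 [17, 70, 132] 151 [17, 111, 165] 152 [17, 110, 186] 153 [17, 109, 202] 154 [17, 105, 163]
```

Both pins stand the full 35 mm or so above the bar (13 and 13.5 rows against about 12–13 expected), so it is level on both shoulders. The gripper is clear, so I hand in.

```bash
python3 -c "
from workcell import env
print(env.hand_in())"
```

```text
the job is handed in; nothing more can be done
None
```

I handed the job in at about 34 s on the robot's clock: the red, green and blue strikers (no yellow was present) lie in lanes of their own, handles uphill, and the keeper bar sits level on both post shoulders. The glue bottle was never touched. This rests on my camera measurements, since the hand-in returned no verdict.

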